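# Mark a batch of shelf bay markers in the clamp jig

### The arm

A 6-joint arm with a two-finger parallel gripper is mounted at the origin on the work surface. World frame = base frame: x ahead of the robot, y to its left, z up, the work surface at z = 0. Lengths are in m, angles in degrees, forces in N, time in s.
With the tool pointing down it reaches from about 0.4 to 0.825 m from the base axis. Payload 7 kg.
Tool frame: the origin (TCP) lies midway between the tips of the shut fingers; the grasp point (between the pads) lies ctrl.grasp_offset behind it (ctrl.grasp_offset is the distance from the TCP to the grasp point, in m); z points along the fingers, y is the line along which they close (so a half turn about z gives the same grasp; the last joint's range is limited). The gripper opens to 88 mm and grips with 3 to 60 N. Pads are 19 mm wide; open, the fingers measure 130 mm over their backs; the gripper's body (78 mm by 193 mm) begins 47 mm behind the grasp point.
Start: joints at [82.34, 20.546, 0.682, 0, -70.136, -16.507], TCP at [0.276, 0.616, 0.227] pointing down, gripper open.
Joint ranges: [-176.03, 176.03], [-82.01, 121.73], [-58.28, 71.71], [-173.87, 95.51], [-174.79, -0.11], [-173.66, 173.66]. Speed limits (degrees/s): [136.94, 136.94, 172.46, 180, 180, 180].

### API

Orientations are given as [roll, pitch, yaw] about the fixed x, y, z axes, in that order (R = Rz(yaw) Ry(pitch) Rx(roll)).
In Python, from plant import ctrl gives the robot as it stands. The module is installed in compiled form; this text tells all that it offers.
- The arm moves only by the tool send_rows, never from a script. Its argument "increments" is a list that holds one entry, the list of rows, each a list of 4 numbers: the shift along the world's x, y, z normalised to -1 to 1, where 1 is 0.2 m, then the turn about the world's z normalised to -1 to 1, where 1 is 1.5 rad. In form: [[[x, y, z, roll], ...]]. A call has 1 to 12 rows; each row is the pose to reach, as a shift and turn from the pose commanded when the call began; what a row does not reach only later rows make up. A row lasts 1/8 s, in which the tool goes at most 62.5 mm and 10.7 degrees, less where a joint would pass 70% of its speed; a pose out of reach is approached as far as the arm can. A call with a number of a shift or a turn outside -1 to 1 is refused whole. A call with a gripper value outside its range is refused whole. "jaw" is the opening, from 0 (shut) to 1 (fully open), set as the call begins (left out, the last holds). The fingers move at their own pace and stop on an object; the grip force is fixed at half the most. Time passes only in rows, so rows that repeat a pose let the fingers close. It gives the time, the measured TCP pose, the force, the opening and the grip force at its end, in the units of the state.
- ctrl.get_obs(): the state, without advancing time (a new reading comes with each control period).
- ctrl.snapshot(name): name is "scene" or "side" or "wrist"; returns the picture (480x640x3 uint8, red, green, blue); there is no depth.
- ctrl.calibration(name): a dict with "mtx" (3x3 intrinsics, pixels), "k1" (the pictures are not rectified: a ray, as slopes to the right and down, at radius r is drawn at 1 + k1 r^2 times it, then the intrinsics apply), "eye" and "attitude" of the camera in the world. Camera axes: x right, y up, looking along -z (the intrinsics and any distortion apply to the point x, -y, -z); pixel columns grow to the right and rows downward; lengths in m; the calibration is good to about 2 mm. A picture is of the moment at which its call begins: read the wrist's pose just before it. calibration takes no time and is no camera call; for the wrist camera it gives the pose at the moment of the call.
- ctrl.close_job(): hands the job in; it is judged then, once.
Trained networks look in the newest picture that a camera, given by its name, has taken for a name from the list of things; names that differ only in an ending like _2 or _b are one class to them, and where a whole thing is asked for, a point or a joint stands for the part that bears it (a point fixed in the world has none). Each returns a list of dicts, best first, with "conf" (0 to 1); they miss things now and then, are a little off and sometimes report something else, mostly with a low value. They report only what shows in the picture. A call takes as long as a camera call. They do not tell look-alikes from the thing itself.
- ctrl.trace(thing, camera): "mask" (480x640 bool, what is visible of it) and "bbox" ([left, top, right, bottom] in pixels, round what is visible of it).
- ctrl.spot_point(thing, camera): "pixel" ([row, column] in pixels: a listed point, or the origin of a listed thing).
The state is a dict: "clock": time; "joint_pos": joint angles; "qvel": joint speeds; "tau": joint torques, N m; "tool_pos": TCP position; "orientation": TCP orientation; "force": force on the tool from outside, world axes, zero at the start; "moment": the same for the moment, N m; "opening": finger opening in m; "gripper_force": force on a finger pad.
Only numpy, scipy, OpenCV 4.12 (cv2) and the standard library are available. Lean on these libraries where they do the work, as an engineer would, in place of code of your own. Each camera call takes 0.05 s, during which the arm holds its last target. There are 200 camera calls.

### The job

Mark this batch of bay markers: lift the orange cover off the jig and stand it on the blue mat, seat every loose marker flat and face up in a pocket of the jig (one per pocket), swing the clamp over centre onto them and let go, then press the pedal down to its stop for about a second and release it. Swing the clamp fully back, lay all the markers flat and face up in the green tray, and put the cover back squarely over the pockets. Press the pedal only with the clamp down, and leave the spare crank and the brush where they are.

Things in the scene. Friction and masses are not known exactly. Their poses are not given: they have to be found in the camera images.
- jig: aluminium marking jig fixed to the bench, base 150 x 200 x 12 mm; origin at the centre of its underside on the bench; x points away from the pockets to the clamp's blue hinge block, y along the row of pockets, z up. Around the pockets runs a dark steel frame, outside 69 x 156 mm, 6 mm higher than the base (top 18 mm above the bench)
- nest (a point): centre of the row of pockets, on the pocket floor 12 mm above the bench, at jig (-25, 0, 12) mm; also where the origin of the cover lies when the cover is on. Axes as the jig's
- pocket0 (a point): centre of the floor of the +y pocket, 12 mm above the bench, at jig (-25, 50, 12) mm; axes as the jig's. A pocket is 57 mm along jig x, 44 mm along jig y and 6 mm deep; pockets are 50 mm apart
- pocket1 (a point): centre of the floor of the middle pocket, 12 mm above the bench, at jig (-25, 0, 12) mm; axes as the jig's. A pocket is 57 mm along jig x, 44 mm along jig y and 6 mm deep; pockets are 50 mm apart
- pocket2 (a point): centre of the floor of the -y pocket, 12 mm above the bench, at jig (-25, -50, 12) mm; axes as the jig's. A pocket is 57 mm along jig x, 44 mm along jig y and 6 mm deep; pockets are 50 mm apart
- clamp (a joint): jig's toggle clamp: steel arm with a black rubber pressure bar 132 mm long (across all pockets) and a red T-handle. Rad: 0 = fully back; 2.0 = down, bar resting on the tops of seated markers (limit 2.05). It swings up and over towards jig -x as it grows. A spring throws it to either end from about 1.0 and holds it there; moving it takes up to about 5 N at the handle
- clamp_hinge (a point): hinge axis of the clamp, at jig (45, 0, 50) mm; the axis runs along jig y. Axes as the jig's
- clamp_grip_left (a point): +y wing of the red T-handle, a round bar 14 mm thick, 114 mm long, always parallel to jig y; point on its axis, 36 mm from the steel post at mid-bar. In the jig (mm), with a = 2.0 - q: x = 45 - 110 cos a + 30 sin a, z = 50 + 110 sin a + 30 cos a; (118, 137) back, (-65, 80) down. Fingers set down astride it, closing along jig x, can pinch it and lead it round, the bar turning between them
- clamp_grip_right (a point): the same on the -y wing
- treadle: fixed grey base of the pedal, 150 x 100 mm; origin at the centre of its underside on the bench; x points from the pressed end to the hinge
- pedal (a joint): sprung steel pedal plate 125 x 78 mm on the treadle. Rad: 0 = up, 0.25 = down on its stop; springs back when released. At the pedal pad it takes about 5 N to start and 10 N at the stop, over about 20 mm of travel
- pedal_pad (a point): point to press, on top of the pedal's rubber pad near its free end, 85 mm from the hinge; about 60 mm above the bench when up, 38 mm when down
- cover: loose orange dust cover, an upside-down box 86 x 174 mm and 34 mm high (inside 78 x 166 mm, 30 mm deep), 0.2 kg, with a black grip bar on top: 16 mm along the cover's x, 70 mm along its y, from 34 to 60 mm above its underside. Origin at the centre of its underside. On the jig it fits over the pocket frame with about 5 mm of play each way and stands on the jig base
- mat: thin blue mat fixed on the bench, 140 x 220 x 3 mm, where the cover is parked; origin at the centre of its underside, long side along y
- tray: green tray fixed on the bench, 200 x 120 x 20 mm, walls and floor 5 mm; origin at the centre of its underside, long side along x
- marker0: loose bay marker, may be absent: white block 50 x 36 mm, 20 mm thick, with a green face on top, 60 g; origin at the centre of its underside, x along the 50 mm, z up out of the green face
- marker1: loose bay marker, may be absent: white block 50 x 36 mm, 20 mm thick, with a yellow face on top, 60 g; origin at the centre of its underside, x along the 50 mm, z up out of the yellow face
- marker2: loose bay marker, may be absent: white block 50 x 36 mm, 20 mm thick, with a blue face on top, 60 g; origin at the centre of its underside, x along the 50 mm, z up out of the blue face
- spare_crank: spare cream crank with three arms and upright grey grips, 160 mm across, 57 mm high, lying on the bench; leave alone. Origin under its hub
- brush: small brush 130 mm long lying on the bench; leave alone. Origin under its middle
Mind the look-alikes: they are no part of the job. Leave any pink look-alike of the marker2 alone. What is shaped like the marker0 but red is not meant.

How it is judged (in metres and radians):
On the way, in this order (a step that is already met when the one before it is completed fails the run):
1. the cover stands upright on the blue mat (horizontal distance between cover and mat below 0.05 m and height (world z) of cover between 0.001 and 0.007 m and angle between cover's own z axis and vertical below 0.06 rad and linear speed of cover below 0.02 m/s), for 0.2 s.
2. every marker lies flat and face up in a pocket, the clamp still back ((horizontal distance between marker0 and pocket0 below 0.007 m or horizontal distance between marker0 and pocket1 below 0.007 m or horizontal distance between marker0 and pocket2 below 0.007 m) and height (world z) of marker0 between 0.009 and 0.0145 m and angle between each of marker0, marker1, marker2's own z axis and vertical below 0.08 rad and (horizontal distance between marker1 and pocket0 below 0.007 m or horizontal distance between marker1 and pocket1 below 0.007 m or horizontal distance between marker1 and pocket2 below 0.007 m) and height (world z) of marker1 between 0.009 and 0.0145 m and (horizontal distance between marker2 and pocket0 below 0.007 m or horizontal distance between marker2 and pocket1 below 0.007 m or horizontal distance between marker2 and pocket2 below 0.007 m) and height (world z) of marker2 between 0.009 and 0.0145 m and value of joint clamp below 0.1 rad), for 0.2 s.
3. the clamp is down over centre on every marker and let go of (value of joint clamp above 1.95 rad and contact force between the fingers and clamp below 0.1 N and (horizontal distance between marker0 and pocket0 below 0.007 m or horizontal distance between marker0 and pocket1 below 0.007 m or horizontal distance between marker0 and pocket2 below 0.007 m) and height (world z) of marker0 between 0.009 and 0.0145 m and angle between each of marker0, marker1, marker2's own z axis and vertical below 0.08 rad and (horizontal distance between marker1 and pocket0 below 0.007 m or horizontal distance between marker1 and pocket1 below 0.007 m or horizontal distance between marker1 and pocket2 below 0.007 m) and height (world z) of marker1 between 0.009 and 0.0145 m and (horizontal distance between marker2 and pocket0 below 0.007 m or horizontal distance between marker2 and pocket1 below 0.007 m or horizontal distance between marker2 and pocket2 below 0.007 m) and height (world z) of marker2 between 0.009 and 0.0145 m and contact force between clamp and marker0 above 0.2 N and contact force between clamp and marker1 above 0.2 N and contact force between clamp and marker2 above 0.2 N), for 0.2 s.
4. the pedal is pressed to its stop with the clamp down on the seated markers (value of joint pedal above 0.225 rad and value of joint clamp above 1.95 rad and (horizontal distance between marker0 and pocket0 below 0.007 m or horizontal distance between marker0 and pocket1 below 0.007 m or horizontal distance between marker0 and pocket2 below 0.007 m) and height (world z) of marker0 between 0.009 and 0.0145 m and angle between each of marker0, marker1, marker2's own z axis and vertical below 0.08 rad and (horizontal distance between marker1 and pocket0 below 0.007 m or horizontal distance between marker1 and pocket1 below 0.007 m or horizontal distance between marker1 and pocket2 below 0.007 m) and height (world z) of marker1 between 0.009 and 0.0145 m and (horizontal distance between marker2 and pocket0 below 0.007 m or horizontal distance between marker2 and pocket1 below 0.007 m or horizontal distance between marker2 and pocket2 below 0.007 m) and height (world z) of marker2 between 0.009 and 0.0145 m), for 0.4 s.
5. the pedal is up again and the clamp fully back (value of joint pedal below 0.03 rad and value of joint clamp below 0.1 rad), for 0.2 s.
6. every marker lies flat and face up in the tray (x of marker0 in the frame of tray between -0.09 and 0.09 m and y of marker0 in the frame of tray between -0.05 and 0.05 m and height (world z) of marker0 between 0.002 and 0.009 m and angle between each of marker0, marker1, marker2's own z axis and vertical below 0.1 rad and linear speed of each of marker0, marker1, marker2 below 0.02 m/s and x of marker1 in the frame of tray between -0.09 and 0.09 m and y of marker1 in the frame of tray between -0.05 and 0.05 m and height (world z) of marker1 between 0.002 and 0.009 m and x of marker2 in the frame of tray between -0.09 and 0.09 m and y of marker2 in the frame of tray between -0.05 and 0.05 m and height (world z) of marker2 between 0.002 and 0.009 m), for 0.2 s.
At the end, for the whole second after the job is handed in: every marker lies flat and face up in the green tray (on its floor, at rest); the cover stands on the jig over the pocket frame (origin within 9 mm of the nest centre, square to 0.1 rad, down on the base); the clamp is fully back (below 0.1 rad) and the pedal up (below 0.03 rad) (all of step 5 and all of step 6 and horizontal distance between cover and nest below 0.009 m and height (world z) of cover between 0.009 and 0.0145 m and angle between cover's own z axis and vertical below 0.05 rad and angle between the x axis of cover and the x axis of jig, either way round below 0.1 rad and linear speed of cover below 0.02 m/s); the robot touches nothing.
It fails at once if the pedal is pressed (beyond 0.12 rad) while the clamp is not down (value of joint pedal above 0.12 rad and value of joint clamp below 1.85 rad).
It fails at once if the spare three-armed crank handle is displaced by more than 30 mm (distance of spare_crank from where it was at the start of the episode above 0.03 m).
It fails at once if the brush is displaced by more than 30 mm (distance of brush from where it was at the start of the episode above 0.03 m).
Of marker0, marker1, marker2 only 2 to 3 are there at a start; the rules pass over those that are not, and their reading is None.
At some moment in a run one of marker0, marker1, marker2 may be knocked a few centimetres aside while the robot is not near it.
Once in a run the grip may slacken for a moment while it holds something.
It also fails if it takes over 210 s, if anything falls off the work surface, if the arm or the gripper's body presses on something with over 40 N, if the wrist force passes 120 N, or if a joint passes its speed limit or range.

## Working session

There is one attempt and no reset: what is moved stays moved. The work goes in short steps, Python scripts to look and compute and a tool call to move; the robot and the scene stay as the last step left them, time stands still between calls to the robot, and variables do not carry over. Pictures are saved under pics/ and viewed, at most 14 in all, crops included, and the job is handed in when it is done.

Besides the shell and the picture viewer there is one more tool, called after "Call:" in YAML: its name, and indented under it one key for each argument. send_rows: Moves the arm, as the interface text tells. Its arguments: {"type":"object","properties":{"increments":{"type":"array"},"jaw":{"type":"number"}},"required":["increments"]}

```bash
mkdir -p pics; ls
python3 - <<'E'
from plant import ctrl
import cv2,numpy as np
o=ctrl.get_obs(); print({k:np.round(v,3).tolist() for k,v in o.items()}, ctrl.grasp_offset)
for n in ["scene","side"]:
    cv2.imwrite(f"pics/{n}0.png",ctrl.snapshot(n)[:,:,::-1])
for n in ["scene","side","wrist"]:
    print(n,ctrl.calibration(n))
E
```

```text
pics
{'clock': 0.0, 'joint_pos': [82.34, 20.591, 0.636, -0.021, -70.136, -16.508], 'qvel': [0.103, -0.018, 0.033, -0.084, 0.028, 0.022], 'tau': [0.002, -58.271, 29.306, 6.997, 0.007, -0.0], 'tool_pos': [0.276, 0.615, 0.226], 'orientation': [179.907, -0.007, -24.175], 'force': [0.251, -0.146, 0.547], 'moment': [-0.055, -0.05, -0.022], 'gripper_force': 0.0, 'opening': 0.088} 0.0188
scene {'mtx': array([[594.13589131,   0.        , 313.10224634],
       [  0.        , 594.13589131, 248.65363456],
       [  0.        ,   0.        ,   1.        ]]), 'k1': -0.14043908288287102, 'eye': array([1.12641614, 0.42364391, 1.18130465]), 'attitude': array([ 34.65006758,  -0.6605113 , 125.90100097])}
side {'mtx': array([[614.46989345,   0.        , 315.11315927],
       [  0.        , 614.46989345, 239.80564272],
       [  0.        ,   0.        ,   1.        ]]), 'k1': -0.12591044948501376, 'eye': array([ 0.13116247, -0.71321724,  0.94161595]), 'attitude': array([ 44.14398191,  -0.45426712, -27.76986212])}
wrist {'mtx': array([[370.89273353,   0.        , 320.24769108],
       [  0.        , 370.89273353, 238.98197928],
       [  0.        ,   0.        ,   1.        ]]), 'k1': 0.006296295029590912, 'eye': array([0.33982523, 0.58609008, 0.38351788]), 'attitude': array([-1.51660544e+01, -2.80930427e-02, -1.14170738e+02])}
```

View pics/scene0.png

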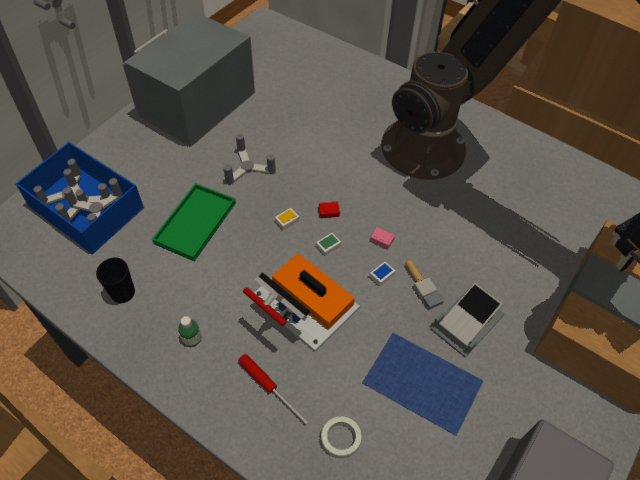

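View pics/side0.png

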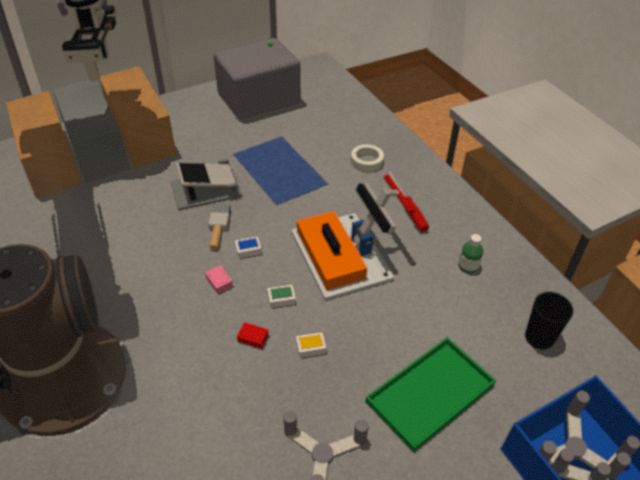

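Scene picture: the markers are yellow (287,217), green (329,242) and blue (382,272). The look-alikes are a red block (329,210) and a pink block (382,238). Also visible are the cover (313,290), mat (422,382), treadle (470,317), tray (195,222), spare crank (249,165; others lie in the blue bin) and brush (424,284).

```bash
cat > h.py <<'E'
from plant import ctrl
import cv2,numpy as np
from scipy.spatial.transform import Rotation as Ro
from scipy.optimize import minimize
def cam(n):
    c=ctrl.calibration(n); c['R']=Ro.from_euler('xyz',c['attitude'],degrees=True).as_matrix(); return c
def proj(c,P):
    q=(np.atleast_2d(P)-c['eye'])@c['R']; s=np.c_[q[:,0],-q[:,1]]/-q[:,2:]
    s=s*(1+c['k1']*(s**2).sum(1,keepdims=True)); return s@c['mtx'][:2,:2].T+c['mtx'][:2,2]
def unproj(c,uv,z):
    uv=np.atleast_2d(uv).astype(float); d=(uv-c['mtx'][:2,2])/np.diag(c['mtx'])[:2]; s=d.copy()
    for _ in range(20): s=d/(1+c['k1']*(s**2).sum(1,keepdims=True))
    r=np.c_[s[:,0],-s[:,1],-np.ones(len(s))]@c['R'].T
    return c['eye']+r*((z-c['eye'][2])/r[:,2])[:,None]
def box(sx,sy,z0,z1,cx=0,cy=0):
    return np.array([[cx+a*sx/2,cy+b*sy/2,z] for a in(-1,1) for b in(-1,1) for z in(z0,z1)])
def place(B,p):
    c,s=np.cos(p[2]),np.sin(p[2]); return np.c_[B[:,0]*c-B[:,1]*s+p[0],B[:,0]*s+B[:,1]*c+p[1],B[:,2]]
S=4
def sil(c,boxes,p,shape=(480,640),off=(0,0)):
    m=np.zeros(shape,np.uint8)
    for B in boxes:
        h=cv2.convexHull(((proj(c,place(B,p))-off)*S*16).round().astype(np.int32).reshape(-1,1,2))
        cv2.fillPoly(m,[h],1,shift=4)
    return m
def fit(views,boxes,p0):
    """views: [(cam,mask)] -> pose x,y,yaw maximising IoU"""
    W=[]
    for c,m in views:
        x,y,w,h=cv2.boundingRect(m.astype(np.uint8)); x0,y0=max(x-25,0),max(y-25,0); x1,y1=min(x+w+25,640),min(y+h+25,480)
        W.append((c,cv2.resize(m[y0:y1,x0:x1].astype(np.uint8)*255,None,fx=S,fy=S,interpolation=cv2.INTER_LINEAR)>127,(x0-.5+.5/S,y0-.5+.5/S)))
    def f(q):
        p=[q[0]/100,q[1]/100,q[2]/5]; t=0
        for c,m,o in W:
            s=sil(c,boxes,p,m.shape,o)>0; t+=1-(s&m).sum()/max(1,(s|m).sum())
        return t/len(W)
    best=None
    for a in p0[2] if np.ndim(p0[2]) else [p0[2]]:
        r=minimize(f,[p0[0]*100,p0[1]*100,a*5],method='Nelder-Mead',options=dict(initial_simplex=np.array([p0[0]*100,p0[1]*100,a*5])+np.array([[0,0,0],[1.5,0,0],[0,1.5,0],[0,0,1.]]),xatol=.01,fatol=1e-4,maxiter=200))
        if best is None or r.fun<best.fun: best=r
    q=best.x; return np.array([q[0]/100,q[1]/100,q[2]/5]),1-best.fun
MK=[box(.05,.036,0,.02)]; COV=[box(.086,.174,0,.034),box(.016,.07,.034,.06)]
E
python3 - <<'E'
from h import *
import pickle
D={}
for n in ["scene","side"]:
    ctrl.snapshot(n)
    for t in ["marker0","marker1","marker2","cover","mat","tray","treadle","jig"]:
        D[n,t]=[(d['conf'],d['bbox'],d['mask']) for d in ctrl.trace(t,n)]
        print(n,t,[(round(a,2),np.array(b).round().tolist()) for a,b,_ in D[n,t]])
    for t in ["nest","pocket0","clamp_hinge","clamp_grip_left","clamp_grip_right","jig","treadle","pedal_pad","mat","tray"]:
        r=ctrl.spot_point(t,n); D[n,'p',t]=r; print(n,t,[(round(d['conf'],2),np.round(d['pixel'],1).tolist()) for d in r])
pickle.dump(D,open("d0.pkl","wb"))
E
```

```text
scene marker0 [(0.85, [319.0, 204.0, 340.0, 219.0]), (0.8, [373.0, 262.0, 394.0, 289.0]), (0.73, [275.0, 208.0, 296.0, 228.0]), (0.68, [315.0, 233.0, 343.0, 256.0]), (0.55, [372.0, 226.0, 395.0, 246.0]), (0.34, [431.0, 281.0, 506.0, 353.0])]
scene marker1 [(0.85, [319.0, 204.0, 340.0, 219.0]), (0.8, [373.0, 262.0, 394.0, 289.0]), (0.73, [275.0, 208.0, 296.0, 228.0]), (0.68, [315.0, 233.0, 343.0, 256.0]), (0.55, [372.0, 226.0, 395.0, 246.0]), (0.34, [431.0, 281.0, 506.0, 353.0])]
scene marker2 [(0.85, [319.0, 204.0, 340.0, 219.0]), (0.8, [373.0, 262.0, 394.0, 289.0]), (0.73, [275.0, 208.0, 296.0, 228.0]), (0.68, [315.0, 233.0, 343.0, 256.0]), (0.55, [372.0, 226.0, 395.0, 246.0]), (0.34, [431.0, 281.0, 506.0, 353.0])]
scene cover [(0.72, [271.0, 252.0, 356.0, 332.0]), (0.64, [241.0, 269.0, 360.0, 351.0]), (0.41, [443.0, 284.0, 500.0, 344.0])]
scene mat [(0.73, [244.0, 275.0, 309.0, 324.0]), (0.64, [362.0, 335.0, 479.0, 436.0]), (0.42, [442.0, 282.0, 503.0, 348.0])]
scene tray [(0.57, [151.0, 183.0, 238.0, 264.0])]
scene treadle [(0.6, [434.0, 284.0, 508.0, 354.0])]
scene jig [(0.97, [2
[... 1126 characters left out ...]
, [236.0, 324.0, 269.0, 350.0])]
side cover [(0.87, [299.0, 211.0, 369.0, 290.0]), (0.28, [282.0, 413.0, 368.0, 480.0])]
side mat []
side tray [(0.66, [366.0, 333.0, 495.0, 454.0]), (0.47, [292.0, 178.0, 412.0, 299.0])]
side treadle []
side jig [(0.91, [289.0, 171.0, 415.0, 297.0])]
side nest []
side pocket0 [(0.64, [229.4, 216.7]), (0.55, [272.0, 338.1])]
side clamp_hinge [(0.91, [233.2, 364.0]), (0.24, [251.4, 249.5])]
side clamp_grip_left [(0.87, [183.2, 388.6])]
side clamp_grip_right [(0.72, [201.9, 407.3])]
side jig [(0.44, [173.1, 193.3]), (0.39, [346.5, 308.4])]
side treadle [(0.66, [191.2, 206.3])]
side pedal_pad [(0.83, [173.1, 190.2])]
side mat []
side tray [(0.91, [392.5, 431.4])]
```

```bash
cat > ana.py <<'E'
from h import *
import pickle
D=pickle.load(open("d0.pkl","rb")); C={n:cam(n) for n in("scene","side")}
def get(n,t,px):  # candidate whose bbox holds pixel (u,v)
    L=[(abs(b[0]+b[2]-2*px[0])+abs(b[1]+b[3]-2*px[1]),m) for a,b,m in D[n,t]]; L.sort(key=lambda l:l[0]); return L[0][1]
A=np.arange(0,3.14,.5)
def go(name,boxes,key,px):
    V=[(C[n],get(n,key,p)) for n,p in px.items()]
    c,m=V[0]; p=unproj(c,np.argwhere(m).mean(0)[::-1],.01)[0]
    r,s=fit(V,boxes,(p[0],p[1],A)); print(name,r.round(4),'yawdeg',round(np.degrees(r[2])%180,1),'IoU',round(s,3),'R',round(np.hypot(*r[:2]),3)); return r
go('green',MK,'marker0',dict(scene=(329,242),side=(281,296)))
go('yellow',MK,'marker0',dict(scene=(287,217),side=(311,344)))
go('blue',MK,'marker0',dict(scene=(382,272),side=(248,247)))
go('red',MK,'marker0',dict(scene=(329,210),side=(252,335)))
go('pink',MK,'marker0',dict(scene=(382,238),side=(219,278)))
go('cover',COV,'cover',dict(scene=(313,290),side=(334,250)))
go('mat',[box(.14,.22,0,.003)],'mat',dict(scene=(422,382)))
go('tray',[box(.2,.12,0,.02)],'tray',dict(scene=(195,222),side=(430,393)))
go('treadle',[box(.15,.1,0,.02)],'treadle',dict(scene=(470,317)))
for n,t,z in[('scene','clamp_hinge',.05),('scene','clamp_grip_left',.137),('scene','clamp_grip_right',.137),('scene','jig',0),('scene','treadle',0),('scene','pedal_pad',.06),('scene','mat',0),('scene','tray',0),('side','clamp_hinge',.05),('side','clamp_grip_left',.137),('side','clamp_grip_right',.137),('side','treadle',0),('side','pedal_pad',.06),('side','tray',0)]:
    print(n,t,[unproj(C[n],d['pixel'][::-1],z)[0].round(4).tolist() for d in D[n,'p',t][:2]])
E
python3 ana.py
```

```text
green [ 0.4302 -0.0194 -0.2582] yawdeg 165.2 IoU 0.901 R 0.431
yellow [ 0.4277 -0.148   2.8925] yawdeg 165.7 IoU 0.919 R 0.453
blue [ 0.4252  0.1304 -0.2098] yawdeg 168.0 IoU 0.923 R 0.445
red [ 0.3423 -0.0788  2.2775] yawdeg 130.5 IoU 0.898 R 0.351
pink [0.3374 0.0752 1.6875] yawdeg 96.7 IoU 0.891 R 0.346
cover [0.5605 0.0305 3.0163] yawdeg 172.8 IoU 0.84 R 0.561
mat [0.5978 0.3441 0.0725] yawdeg 4.2 IoU 0.977 R 0.69
tray [ 0.5675 -0.3297  0.1845] yawdeg 10.6 IoU 0.981 R 0.656
treadle [0.4093 0.3551 2.961 ] yawdeg 169.7 IoU 0.933 R 0.542
scene clamp_hinge [[0.6365, 0.0253, 0.05]]
scene clamp_grip_left [[0.713, 0.0472, 0.137], [0.4338, -0.2559, 0.137]]
scene clamp_grip_right [[0.6996, -0.0218, 0.137], [0.6447, 0.0766, 0.137]]
scene jig [[0.5831, 0.0294, 0.0]]
scene treadle [[0.4146, 0.3577, 0.0]]
scene pedal_pad [[0.3871, 0.3635, 0.06], [0.6825, 0.017, 0.06]]
scene mat [[0.5986, 0.3435, 0.0], [0.3429, 0.3626, 0.0]]
scene tray [[0.5643, -0.3437, 0.0], [0.4124, 0.3537, 0.0]]
side clamp_hinge [[0.6383, 0.0199, 0.05], [0.4099, 0.0807, 0.05]]
side clamp_grip_left [[0.7061, 0.0474, 0.137]]
side clamp_grip_right [[0.7085, -0.0166, 0.137]]
side treadle [[0.4125, 0.3469, 0.0]]
side pedal_pad [[0.384, 0.3543, 0.06]]
side tray [[0.5708, -0.3288, -0.0]]
```

Run:
```python
import cv2,numpy as np
a=cv2.imread('pics/scene0.png')[240:360,230:370]; b=cv2.imread('pics/side0.png')[160:300,285:440]
f=lambda i:cv2.resize(i,(400,360),interpolation=cv2.INTER_CUBIC)
cv2.imwrite('pics/crop0.png',np.hstack([f(a),f(b)]))
```

```text
(no output)
```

View pics/crop0.png

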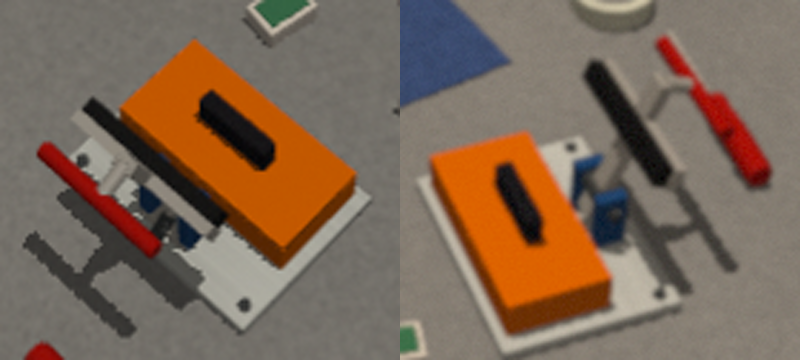

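Run:
```python
from h import *
from scipy.optimize import least_squares
C={n:cam(n) for n in("scene","side")}
def tri(a,b):
    f=lambda P:np.r_[proj(C['scene'],P)[0]-a,proj(C['side'],P)[0]-b]
    r=least_squares(f,[.6,0,.1]); return r.x,np.abs(r.fun).max()
# jig corners (top of base z=.012)
obs=[('scene',(359.5,307),None),('scene',(314,347),None),('side',(292,230),None),('side',(326,294),None),('side',(394,275),None),('side',(358.6,214),None)]
K=place(box(.15,.2,.012,.012)[::2],[0,0,0])
def f(p):
    W=place(K,p); out=[]
    for n,uv,_ in obs:
        d=proj(C[n],W)-uv; out+=list(d[np.argmin((d**2).sum(1))])
    return out
r=least_squares(f,[.585,.028,-.1],loss='soft_l1'); print('jig',r.x.round(4),np.degrees(r.x[2]),np.round(r.fun,1))
p=r.x
for a,b in [((262,274),(388,229)),((307,313),(360,186.5))]:
    P,e=tri(a,b); c,s=np.cos(p[2]),np.sin(p[2]); d=P[:2]-p[:2]
    print(P.round(4),e.round(1),'jig',(c*d[0]+s*d[1]).round(4),(-s*d[0]+c*d[1]).round(4),P[2].round(4))
```

```text
jig [ 0.592   0.0279 -0.1276] -7.312831144598277 [-0.4 -0.6 -0.5  3.8 -0.2 -2.2 -0.7  2.   1.2  0.8 -2.6 -2.6]
[ 0.6436 -0.0472  0.1197] 1.3 jig 0.0607 -0.0679 0.1197
[0.6608 0.0847 0.1178] 0.7 jig 0.061 0.0651 0.1178
```

Run:
```python
from h import *
cv2.imwrite('pics/w0.png',ctrl.snapshot('wrist')[:,:,::-1])
c=cam('wrist'); o=ctrl.get_obs(); R=Ro.from_euler('xyz',o['orientation'],degrees=True).as_matrix(); t=o['tool_pos']
for l in [(0,.044,0),(0,-.044,0),(0,.065,0),(0,.065,-.03),(0,.0965,-.066),(.039,.0965,-.066)]: print(l,proj(c,t+R@np.array(l)).round(0))
print((c['eye']-t)@R)
```

```text
(0, 0.044, 0) [[414. 296.]]
(0, -0.044, 0) [[223. 296.]]
(0, 0.065, 0) [[460. 296.]]
(0, 0.065, -0.03) [[489. 329.]]
(0, 0.0965, -0.066) [[654. 391.]]
(0.039, 0.0965, -0.066) [[690. 262.]]
[ 0.07008712  0.00095831 -0.15779242]
```

View pics/w0.png

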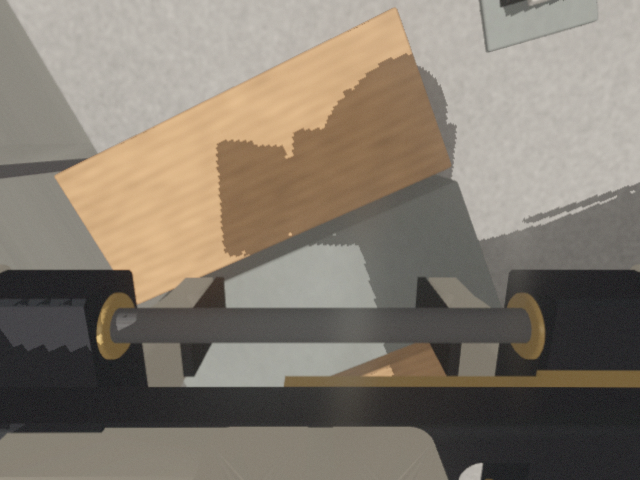

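Plan note: the gripper body is 193 mm along the closing axis. Closing along jig x at the pockets would hit the raised clamp bar (at jig x≈60, z≈118 mm). I'll therefore close along jig y for the cover and the markers. First I move over the cover.

Call:
send_rows:
  increments:
    - [[0.1, -0.2, -0.03, 0.04], [0.2, -0.4, -0.06, 0.08], [0.3, -0.6, -0.09, 0.12], [0.4, -0.8, -0.12, 0.16], [0.5, -1.0, -0.135, 0.197]]
  jaw: 1

```text
clock: 2.68
tool_pos: [0.3768, 0.4144, 0.1994]
orientation: [-180.0, -0.0, -7.1]
force: [0.3, 0.3, -0.0]
opening: 0.0877
gripper_force: 0.0
```

Call:
send_rows:
  increments:
    - [[0.1, -0.2, 0, 0], [0.2, -0.4, 0, 0], [0.3, -0.6, 0, 0], [0.4, -0.8, 0, 0], [0.5, -0.965, 0, 0]]

```text
clock: 3.3
tool_pos: [0.4769, 0.2214, 0.1999]
orientation: [-180.0, -0.0, -7.2]
force: [0.8, 1.1, -0.6]
opening: 0.0882
gripper_force: 0.0
```

Call:
send_rows:
  increments:
    - [[0.085, -0.2, 0, 0], [0.17, -0.4, 0, 0], [0.255, -0.6, 0, 0], [0.34, -0.8, 0, 0], [0.4225, -0.9625, 0, 0], [0.4225, -0.9625, 0, 0], [0.4225, -0.9625, 0, 0]]

```text
clock: 4.18
tool_pos: [0.5607, 0.0303, 0.1995]
orientation: [-180.0, 0.0, -7.3]
force: [-0.4, 0.7, -0.8]
opening: 0.0876
gripper_force: 0.0
```

```bash
cat > look.py <<'E'
from h import *
import sys
def state():
    o=ctrl.get_obs(); print('t',round(o['clock'],2),'tcp',np.round(o['tool_pos'],4),'rpy',np.round(o['orientation'],2),'F',np.round(o['force'],1),'open',round(o['opening'],4),'g',round(o['gripper_force'],1)); return o
if __name__=='__main__':
    state(); c=cam('wrist'); cv2.imwrite(sys.argv[1],ctrl.snapshot('wrist')[:,:,::-1]); np.save(sys.argv[1]+'.npy',c,allow_pickle=True)
E
python3 look.py pics/w1.png
```

```text
t 4.17 tcp [0.5607 0.0303 0.1995] rpy [-1.7999e+02  1.0000e-02 -7.2800e+00] F [-0.4  0.7 -0.8] open 0.0876 g 0.0
```

View pics/w1.png

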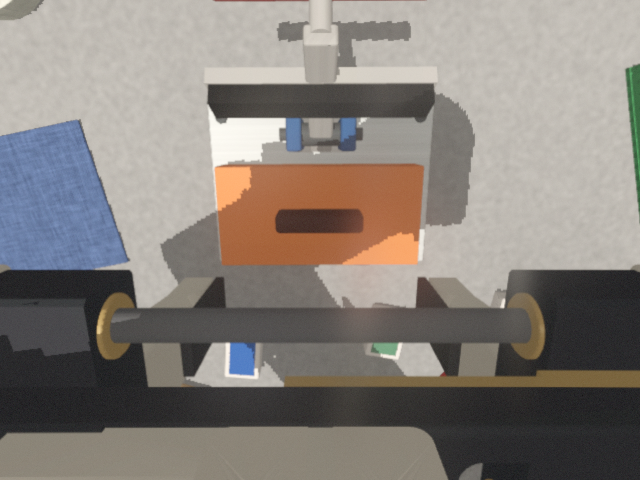

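The wrist view shows the cover top at corners (217,166), (423,164), (421,264) and (220,264), well aligned with the gripper. The grip bar is at (319,221) and the clamp bar lies above it at rows 70–115.

Run:
```python
from h import *
c=np.load('pics/w1.png.npy',allow_pickle=True).item()
P=unproj(c,[(217,166),(423,164),(421,264),(220,264)],.046)[:,:2]; print(P.round(4),P.mean(0).round(4))
print(np.degrees(np.arctan2(*(P[0]-P[1])[::-1]))-90,np.linalg.norm(P[0]-P[1]),np.linalg.norm(P[0]-P[3]))
```

```text
[[ 0.6189  0.1082]
 [ 0.599  -0.0604]
 [ 0.5122 -0.0539]
 [ 0.5347  0.1226]] [0.5662 0.0291]
-6.721703457813035 0.169826963048162 0.08543395685552149
```

Call:
send_rows:
  increments:
    - [[0.028, -0.005, -0.2, 0], [0.028, -0.005, -0.4, 0], [0.028, -0.005, -0.55, 0], [0.028, -0.005, -0.65, 0], [0.028, -0.005, -0.72, 0], [0.028, -0.005, -0.75, 0], [0.028, -0.005, -0.75, 0]]

```text
clock: 5.1
tool_pos: [0.5666, 0.0296, 0.0497]
orientation: [180.0, -0.0, -7.2]
force: [-0.1, -0.5, 0.4]
opening: 0.0877
gripper_force: 0.0
```

Call:
send_rows:
  increments:
    - [[0, 0, 0, 0], [0, 0, 0, 0], [0, 0, 0, 0], [0, 0, 0, 0], [0, 0, 0, 0]]
  jaw: 0

```text
clock: 5.72
tool_pos: [0.5669, 0.0295, 0.0502]
orientation: [-180.0, -0.1, -7.2]
force: [-2.1, 0.6, 6.4]
opening: 0.0696
gripper_force: 30.0
```

Call:
send_rows:
  increments:
    - [[0, 0, 0.05, 0], [0, 0, 0.1, 0], [0, 0, 0.2, 0], [0, 0, 0.35, 0], [0, 0, 0.5, 0], [0, 0, 0.5, 0]]

```text
clock: 6.48
tool_pos: [0.5679, 0.0297, 0.1525]
orientation: [-179.9, -0.3, -7.2]
force: [-1.1, -0.0, -2.5]
opening: 0.0705
gripper_force: 30.0
```

Call:
send_rows:
  increments:
    - [[0.02, 0.2, 0, 0.03], [0.04, 0.4, 0, 0.06], [0.06, 0.6, 0, 0.09], [0.08, 0.8, 0, 0.12], [0.1, 0.95, 0, 0.134]]

```text
clock: 7.1
tool_pos: [0.586, 0.2206, 0.1487]
orientation: [180.0, 0.1, 4.3]
force: [0.7, 0.0, -2.9]
opening: 0.0698
gripper_force: 30.0
```

Call:
send_rows:
  increments:
    - [[0.02, 0.2, -0.05, 0], [0.04, 0.4, -0.15, 0], [0.06, 0.62, -0.25, 0], [0.06, 0.62, -0.4, 0], [0.06, 0.62, -0.49, 0], [0.06, 0.62, -0.53, 0], [0.06, 0.62, -0.545, 0], [0.06, 0.62, -0.545, 0]]

```text
clock: 8.1
tool_pos: [0.5992, 0.3433, 0.0417]
orientation: [-179.9, -0.1, 4.2]
force: [-0.1, -0.0, -3.2]
opening: 0.0697
gripper_force: 30.0
```

Call:
send_rows:
  increments:
    - [[0, 0, 0, 0], [0, 0, 0, 0], [0, 0, 0, 0], [0, 0, 0, 0]]
  jaw: 1

```text
clock: 8.6
tool_pos: [0.5985, 0.3434, 0.0407]
orientation: [-180.0, -0.0, 4.3]
force: [0.1, -0.1, 0.6]
opening: 0.0874
gripper_force: 0.0
```

Call:
send_rows:
  increments:
    - [[0, 0, 0.1, 0], [0, 0, 0.3, 0], [0, 0, 0.5, 0], [0, 0, 0.7, 0], [0, 0, 0.8, 0], [0, 0, 0.8, 0]]

```text
clock: 9.35
tool_pos: [0.5992, 0.344, 0.2028]
orientation: [-179.9, -0.2, 4.3]
force: [1.0, -0.3, -0.3]
opening: 0.0875
gripper_force: 0.0
```

```bash
cat > mk.py <<'E'
from h import *
from look import state
A=np.arange(-1.57,1.57,.5)
def markers(n='scene',show=True):
    img=ctrl.snapshot(n); c=cam(n); hsv=cv2.cvtColor(img,cv2.COLOR_RGB2HSV); out=[]
    for d in ctrl.trace('marker0',n):
        m=d['mask']
        if not 60<m.sum()<(2500 if n!='wrist' else 9000): continue
        px=hsv[m]; px=px[px[:,1]>90]
        col=int(np.median(px[:,0])) if len(px)>15 else -1
        p=unproj(c,np.argwhere(m).mean(0)[::-1],.012)[0]
        r,s=fit([(c,m)],MK,(p[0],p[1],A)); out.append((col,r,s))
        if show: print('hue',col,'conf',round(d['conf'],2),r[:2].round(4),'yaw',round((np.degrees(r[2])+90)%180-90,1),'IoU',round(s,3))
    return img,c,out
E
python3 - <<'E'
from mk import *
state(); img,c,o=markers(); cv2.imwrite('pics/s1.png',img[:,:,::-1])
ctrl.snapshot('scene'); 
for d in ctrl.trace('cover','scene'): print(d['conf'],fit([(c,d['mask'])],COV,(.6,.344,.07)))
E
```

```text
t 9.35 tcp [0.5992 0.344  0.2028] rpy [-179.87   -0.18    4.29] F [ 1.  -0.3 -0.3] open 0.0875 g 0.0
hue 1 conf 0.89 [ 0.3408 -0.0787] yaw -47.9 IoU 0.911
hue 174 conf 0.7 [0.337  0.0764] yaw -78.4 IoU 0.86
hue 23 conf 0.68 [ 0.4261 -0.1466] yaw -15.9 IoU 0.956
hue 69 conf 0.63 [ 0.428  -0.0196] yaw -21.0 IoU 0.885
hue 108 conf 0.59 [0.4238 0.1301] yaw -10.7 IoU 0.912
hue -1 conf 0.56 [0.355  0.3962] yaw 0.1 IoU 0.287
0.97 (array([0.5966925 , 0.34451995, 0.07984857]), np.float64(0.9646230691877813))
```

View pics/s1.png

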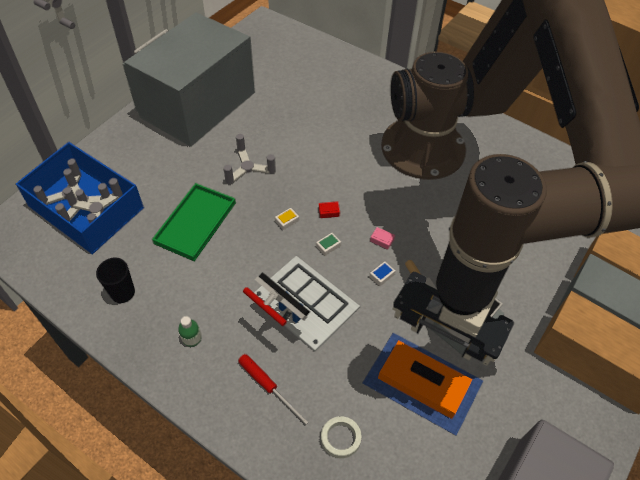

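The cover stands upright on the blue mat at (417,378). Blue is at (382,272), green at (329,243) and yellow at (287,217). Look-alikes again are red (329,210) and pink (382,238), which I leave alone. The blue-faced white block comes first.

Call:
send_rows:
  increments:
    - [[-0.17, -0.2, 0, -0.035], [-0.35, -0.4, 0, -0.07], [-0.52, -0.6, 0, -0.105], [-0.7, -0.8, 0, -0.14], [-0.85, -0.95, 0, -0.17], [-0.87, -1.0, 0, -0.177], [-0.87, -1.0, 0, -0.177], [-0.87, -1.0, 0, -0.177]]

```text
clock: 10.55
tool_pos: [0.4252, 0.144, 0.2003]
orientation: [180.0, 0.0, -10.9]
force: [-0.1, 0.8, -0.3]
opening: 0.0878
gripper_force: 0.0
```

Run:
```python
from mk import *
state(); img,c,o=markers('wrist'); cv2.imwrite('pics/w2.png',img[:,:,::-1]); np.save('pics/w2.png.npy',c,allow_pickle=True)
```

```text
t 10.55 tcp [0.4252 0.144  0.2003] rpy [179.98   0.   -10.9 ] F [-0.1  0.8 -0.3] open 0.0878 g 0.0
hue 111 conf 0.7 [0.4246 0.1287] yaw -12.0 IoU 0.961
hue 175 conf 0.6 [0.3372 0.0746] yaw -83.3 IoU 0.774
hue 1 conf 0.56 [ 0.3426 -0.0801] yaw -46.6 IoU 0.852
```

View pics/w2.png

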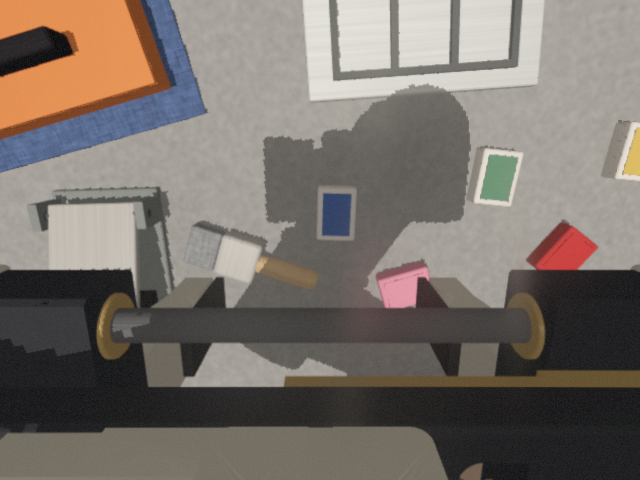

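Blue-faced white block at (336,213), which is the right choice. The brush is close by at (185–316, 225–285), so I use a narrower jaw. Part of the jig frame shows at the top, and pink is at (405,285).

Call:
send_rows:
  increments:
    - [[-0.002, -0.077, -0.2, -0.013], [-0.002, -0.077, -0.4, -0.013], [-0.002, -0.077, -0.6, -0.013], [-0.002, -0.077, -0.78, -0.013], [-0.002, -0.077, -0.9, -0.013], [-0.002, -0.077, -0.965, -0.013], [-0.002, -0.077, -0.965, -0.013]]
  jaw: 0.6

```text
clock: 11.52
tool_pos: [0.4239, 0.1278, 0.0068]
orientation: [179.9, 0.1, -12.0]
force: [0.6, 0.8, 0.0]
opening: 0.0527
gripper_force: 0.0
```

Call:
send_rows:
  increments:
    - [[0, 0, 0, 0], [0, 0, 0, 0], [0, 0, 0, 0], [0, 0, 0, 0]]
  jaw: 0

```text
clock: 12.02
tool_pos: [0.4246, 0.1284, 0.0084]
orientation: [-179.9, -0.1, -12.0]
force: [-2.0, 0.1, 6.8]
opening: 0.0358
gripper_force: 30.0
```

Call:
send_rows:
  increments:
    - [[0, 0, 0.05, 0], [0, 0, 0.15, 0], [0, 0, 0.35, 0], [0, 0, 0.5, 0], [0, 0, 0.5, 0]]

```text
clock: 12.65
tool_pos: [0.4253, 0.1289, 0.1104]
orientation: [-179.8, -0.2, -12.0]
force: [-1.0, 0.4, -0.4]
opening: 0.0355
gripper_force: 30.0
```

Call:
send_rows:
  increments:
    - [[0.15, -0.1, 0.15, 0.02], [0.3, -0.2, 0.3, 0.04], [0.45, -0.3, 0.45, 0.055], [0.6, -0.39, 0.45, 0.055], [0.625, -0.39, 0.45, 0.055], [0.625, -0.39, 0.45, 0.055], [0.625, -0.39, 0.45, 0.055]]

```text
clock: 13.52
tool_pos: [0.5481, 0.0501, 0.1971]
orientation: [180.0, 0.1, -7.3]
force: [0.3, 0.2, -0.4]
opening: 0.0355
gripper_force: 30.0
```

```bash
python3 look.py pics/w3.png
```

```text
t 13.53 tcp [0.5481 0.0501 0.1971] rpy [ 1.7998e+02  6.0000e-02 -7.3000e+00] F [ 0.3  0.2 -0.4] open 0.0355 g 30.0
```

View pics/w3.png

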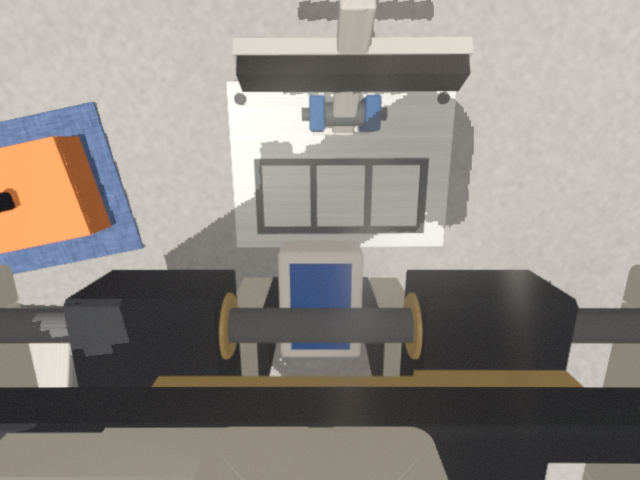

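The pocket frame is fully visible, with outer corners (255,158), (428,158), (427,233) and (257,233). The base's near corners are (236,247) and (444,246). The blue marker is held straight.

```bash
cat > jig.py <<'E'
from h import *
from scipy.optimize import least_squares
img=cv2.imread('pics/w3.png'); c=np.load('pics/w3.png.npy',allow_pickle=True).item()
g=cv2.cvtColor(img,cv2.COLOR_BGR2GRAY)
uv=np.array([(255,158),(428,158),(427,233),(257,233)],np.float32)
uv2=np.array([(236,247),(444,246)],np.float32)
cv2.cornerSubPix(g,uv,(4,4),(-1,-1),(3,50,.01)); cv2.cornerSubPix(g,uv2,(4,4),(-1,-1),(3,50,.01)); print(uv,uv2)
F=np.array([(.0095,.078,.018),(.0095,-.078,.018),(-.0595,-.078,.018),(-.0595,.078,.018),(-.075,.1,.012),(-.075,-.1,.012)])
f=lambda p:(proj(c,place(F,p))-np.r_[uv,uv2]).ravel()
r=least_squares(f,[.592,.028,-.127]); p=r.x; print('jig',p.round(4),np.degrees(p[2]).round(2),r.fun.round(1))
for n,q in dict(nest=(-.025,0),p0=(-.025,.05),p2=(-.025,-.05)).items(): print(n,place(np.array([[*q,0]]),p)[0,:2].round(4))
np.save('jig.npy',p)
E
python3 jig.py
python3 - <<'E'
from h import *
# held marker offset: fit blue top face corners at TCP
c=np.load('pics/w3.png.npy',allow_pickle=True).item()
P=unproj(c,[(280,243),(362,243)],.1971+.012)[:,:2]; t=np.array([.5481,.0501]); y=np.radians(-7.3); R=np.array([[np.cos(y),np.sin(y)],[-np.sin(y),np.cos(y)]])
print(((P-t)@R.T).round(4))
E
```

```text
[[253.61217 158.7324 ]
 [428.48602 157.94131]
 [427.      233.     ]
 [257.30634 233.51724]] [[236.46286 246.55576]
 [442.1005  245.70999]]
jig [ 0.589   0.0254 -0.1225] -7.02 [-0.  -0.6  0.9 -0.7 -3.  -0.3  0.1 -0.1 -0.   1.   2.   0.9]
nest [0.5642 0.0284]
p0 [0.5703 0.078 ]
p2 [ 0.558  -0.0212]
[[ 0.0287  0.0157]
 [ 0.0287 -0.0177]]
```

Call:
send_rows:
  increments:
    - [[0.0985, 0.1375, -0.1, 0.003], [0.0985, 0.1375, -0.3, 0.003], [0.0985, 0.1375, -0.5, 0.003], [0.0985, 0.1375, -0.68, 0.003], [0.0985, 0.1375, -0.76, 0.003], [0.0985, 0.1375, -0.81, 0.003], [0.0985, 0.1375, -0.85, 0.003], [0.0985, 0.1375, -0.875, 0.003], [0.0985, 0.1375, -0.885, 0.003], [0.0985, 0.1375, -0.885, 0.003]]

```text
clock: 14.82
tool_pos: [0.569, 0.0774, 0.0209]
orientation: [-180.0, -0.0, -7.1]
force: [-0.4, -0.3, -1.0]
opening: 0.0358
gripper_force: 30.0
```

Call:
send_rows:
  increments:
    - [[0, 0, 0, 0], [0, 0, 0, 0], [0, 0, 0, 0]]
  jaw: 0.6

```text
clock: 15.2
tool_pos: [0.5689, 0.0774, 0.0207]
orientation: [-180.0, -0.0, -7.1]
force: [0.3, 0.1, 0.6]
opening: 0.0518
gripper_force: 0.0
```

Call:
send_rows:
  increments:
    - [[0, 0, 0.1, 0], [0, 0, 0.3, 0], [0, -0.1, 0.5, 0], [-0.1, -0.25, 0.7, 0], [-0.1, -0.25, 0.7, 0], [-0.1, -0.25, 0.7, 0]]

```text
clock: 15.95
tool_pos: [0.5486, 0.0274, 0.1606]
orientation: [-180.0, -0.0, -7.1]
force: [-0.3, 0.2, -0.8]
opening: 0.0525
gripper_force: 0.0
```

```bash
cat >> mk.py <<'E'
FR=np.array([(.0095,.078,.018),(.0095,-.078,.018),(-.0595,-.078,.018),(-.0595,.078,.018)])
def pockets(name):
    """picture; markers' positions in the jig frame by coloured face, plus jig check overlay"""
    o=state(); c=cam('wrist'); img=ctrl.snapshot('wrist'); p=np.load('jig.npy')
    hsv=cv2.cvtColor(img,cv2.COLOR_RGB2HSV)
    for col,(a,b) in dict(green=(50,85),yellow=(18,32),blue=(100,120)).items():
        m=((hsv[:,:,0]>=a)&(hsv[:,:,0]<=b)&(hsv[:,:,1]>120)&(hsv[:,:,2]>50)).astype(np.uint8)
        n,l,st,ce=cv2.connectedComponentsWithStats(m)
        for i in range(1,n):
            if 250<st[i,4]<6000:
                pts=np.argwhere(l==i)[:,::-1].astype(float)
                q=place(np.eye(3)[:0].reshape(0,3),p) if 0 else None
                W=unproj(c,pts,.032)[:,:2]-p[:2]; cs,sn=np.cos(p[2]),np.sin(p[2]); J=np.c_[W@[cs,sn],W@[-sn,cs]]*1000
                r=cv2.minAreaRect(J.astype(np.float32)); print(col,'jig mm',np.round(r[0],1),'size',np.round(r[1],1),'ang',round(r[2],1),'px',ce[i].round(0))
    d=img[:,:,::-1].copy()
    for u in proj(c,place(FR,p)): cv2.circle(d,tuple(int(v) for v in u.round()),3,(0,0,255),1)
    cv2.imwrite(name,d); return img,c
E
python3 -c "
from mk import *
pockets('pics/w4.png')"
```

```text
t 15.95 tcp [0.5486 0.0274 0.1606] rpy [-1.7997e+02 -3.0000e-02 -7.1000e+00] F [-0.3  0.2 -0.8] open 0.0525 g 0.0
yellow jig mm [-176.3 -195.7] size [ 15.3 151.7] ang 0.2 px [540. 379.]
```

View pics/w4.png

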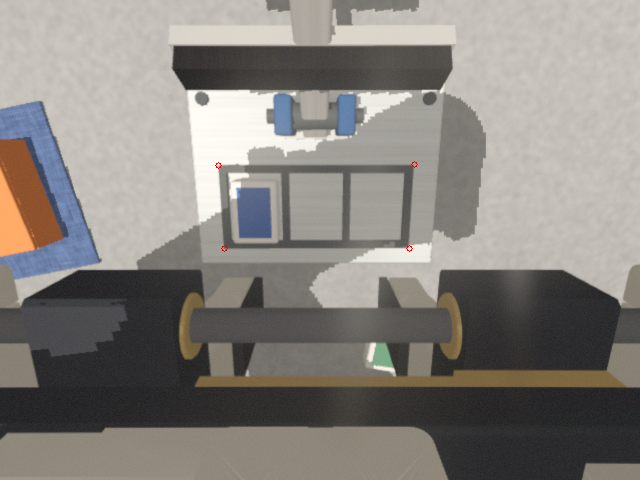

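Overlay circles sit on the frame corners. Blue is seated in pocket0 at (255,212), towards the near wall.

```bash
sed -i 's/(hsv\[:,:,2\]>50)/(hsv[:,:,2]>30)/; s/blue=(100,120)/blue=(100,130)/; s/\[:,:,1\]>120/[:,:,1]>100/' mk.py; sed -i "/q=place(np.eye/d" mk.py
python3 -c "
import cv2
h=cv2.cvtColor(cv2.imread('pics/w4.png'),cv2.COLOR_BGR2HSV); print(h[205:220:7,245:265:6])
from mk import *
pockets('pics/w4b.png')"
```

```text
[[[111  91 134]
  [112  84 137]
  [113  87 132]
  [111  94 135]]

 [[112  90 133]
  [111  93 131]
  [111  96 130]
  [111  97 132]]

 [[113  91 131]
  [112  96 136]
  [111  98 130]
  [110 103 129]]]
t 16.0 tcp [0.5484 0.0275 0.1599] rpy [ 1.7999e+02  5.0000e-02 -7.0800e+00] F [ 0.9 -0.8  0.5] open 0.0525 g 0.0
yellow jig mm [-125.6  107.3] size [19.4 63.5] ang 82.5 px [188. 326.]
yellow jig mm [-125.5 -113.9] size [62.1 18.6] ang 7.3 px [453. 328.]
yellow jig mm [-175.9 -156.9] size [232.8  17.2] ang 89.9 px [504. 379.]
yellow jig mm [-179.1   40.7] size [135.8  10.3] ang 89.9 px [268. 381.]
blue jig mm [ 46.7 -22.7] size [27.  10.9] ang 0.7 px [346. 113.]
blue jig mm [-36.7  48.7] size [23.5 17.8] ang 90.0 px [256. 228.]
```

```bash
sed -i 's/\[:,:,1\]>100/[:,:,1]>60/; s/250<st/400<st/' mk.py
python3 -c "
from mk import *
pockets('pics/w4c.png')" | grep -E "blue|tcp"
```

```text
t 16.05 tcp [0.5484 0.0276 0.1596] rpy [ 1.7997e+02  8.0000e-02 -7.0600e+00] F [ 0.2 -0.2  0.1] open 0.0527 g 0.0
blue jig mm [ 46.4 -22.2] size [13.7 28.2] ang 88.6 px [346. 114.]
blue jig mm [46.5 24.1] size [12.5 27.1] ang 88.8 px [283. 113.]
blue jig mm [-26.7  48.8] size [25.3 38.1] ang 90.0 px [254. 212.]
```

Call:
send_rows:
  increments:
    - [[-0.1285, 0.2785, -0.1, 0], [-0.1285, 0.2785, -0.3, 0], [-0.1285, 0.2785, -0.5, 0], [-0.1285, 0.2785, -0.64, 0], [-0.1285, 0.2785, -0.695, 0], [-0.1285, 0.2785, -0.695, 0], [-0.1, 0.275, -0.695, 0], [-0.075, 0.272, -0.695, 0], [-0.06, 0.27, -0.695, 0], [-0.0515, 0.269, -0.695, 0], [-0.0515, 0.269, -0.695, 0]]
  jaw: 0

```text
clock: 17.48
tool_pos: [0.5381, 0.081, 0.0216]
orientation: [180.0, 0.0, -7.1]
force: [-3.5, -0.1, 3.4]
opening: 0.0007
gripper_force: 1.4
```

Call:
send_rows:
  increments:
    - [[-0.05, 0, 0, 0], [-0.08, 0, 0.1, 0], [-0.05, -0.2, 0.4, 0], [0.05, -0.269, 0.695, 0], [0.05, -0.269, 0.695, 0], [0.05, -0.269, 0.695, 0]]
  jaw: 0.6

```text
clock: 18.23
tool_pos: [0.5485, 0.0274, 0.161]
orientation: [-179.9, -0.1, -7.1]
force: [-0.6, 0.3, -0.9]
opening: 0.0509
gripper_force: 0.0
```

```bash
python3 -c "
from mk import *
pockets('pics/w5.png')" | grep -E "blue|tcp"
```

```text
t 18.23 tcp [0.5485 0.0274 0.161 ] rpy [-1.7994e+02 -9.0000e-02 -7.1100e+00] F [-0.6  0.3 -0.9] open 0.0509 g 0.0
blue jig mm [46.4 24.3] size [12.5 27.3] ang 88.7 px [283. 114.]
blue jig mm [ 46.6 -22.3] size [13.8 27.9] ang 88.6 px [346. 114.]
blue jig mm [-21.6  48.4] size [25.2 38. ] ang 90.0 px [254. 206.]
```

Call:
send_rows:
  increments:
    - [[-0.12, -0.18, 0.1, -0.03], [-0.24, -0.36, 0.2, -0.06], [-0.36, -0.54, 0.2, -0.093], [-0.48, -0.72, 0.2, -0.093], [-0.61, -0.875, 0.2, -0.093], [-0.61, -0.875, 0.2, -0.093], [-0.61, -0.875, 0.2, -0.093]]

```text
clock: 19.15
tool_pos: [0.426, -0.1473, 0.1995]
orientation: [180.0, 0.1, -15.1]
force: [0.9, -0.4, -0.5]
opening: 0.0526
gripper_force: 0.0
```

Run:
```python
from mk import *
state(); img,c,o=markers('wrist'); cv2.imwrite('pics/w6.png',img[:,:,::-1])
```

```text
t 19.15 tcp [ 0.426  -0.1473  0.1995] rpy [ 1.7998e+02  9.0000e-02 -1.5060e+01] F [ 0.9 -0.4 -0.5] open 0.0526 g 0.0
hue 21 conf 0.92 [ 0.4283 -0.1481] yaw -17.7 IoU 0.958
hue 1 conf 0.86 [ 0.3429 -0.0811] yaw -43.0 IoU 0.463
hue -1 conf 0.84 [ 0.4303 -0.0217] yaw -17.8 IoU 0.912
hue 108 conf 0.67 [0.5765 0.0866] yaw -6.5 IoU 0.973
```

View pics/w6.png

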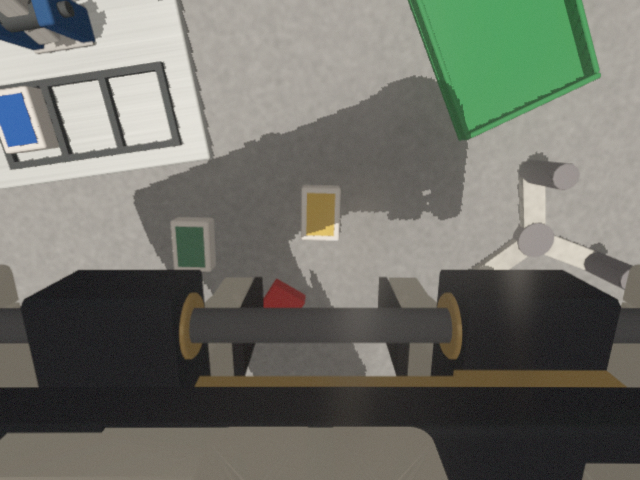

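Yellow at (320,212) is the white block with the yellow face. Red at (285,300) and the crank hub at (537,240) are clear of the fingers.

Call:
send_rows:
  increments:
    - [[0.004, -0.006, -0.2, -0.015], [0.004, -0.006, -0.4, -0.015], [0.004, -0.006, -0.6, -0.015], [0.004, -0.006, -0.78, -0.015], [0.004, -0.006, -0.9, -0.015], [0.004, -0.006, -0.965, -0.015], [0.004, -0.006, -0.965, -0.015]]

```text
clock: 20.12
tool_pos: [0.427, -0.1485, 0.0069]
orientation: [180.0, 0.1, -16.3]
force: [0.7, -0.2, 1.4]
opening: 0.0527
gripper_force: 0.0
```

Call:
send_rows:
  increments:
    - [[0, 0, 0, 0], [0, 0, 0, 0], [0, 0, 0, 0], [0, 0, 0, 0]]
  jaw: 0

```text
clock: 20.62
tool_pos: [0.428, -0.1487, 0.0084]
orientation: [-180.0, -0.1, -16.3]
force: [-0.5, 2.3, 7.7]
opening: 0.0355
gripper_force: 30.0
```

Call:
send_rows:
  increments:
    - [[0, 0, 0.05, 0], [0, 0, 0.15, 0], [0, 0, 0.35, 0], [0, 0, 0.5, 0], [0, 0, 0.5, 0]]

```text
clock: 21.25
tool_pos: [0.4288, -0.1488, 0.1104]
orientation: [-179.9, -0.3, -16.3]
force: [0.9, -0.2, -1.7]
opening: 0.0358
gripper_force: 30.0
```

Call:
send_rows:
  increments:
    - [[0.15, 0.15, 0, 0.03], [0.3, 0.3, 0, 0.06], [0.45, 0.45, 0, 0.09], [0.6, 0.6, 0, 0.109], [0.6615, 0.6335, 0, 0.109], [0.6615, 0.6335, -0.1, 0.109], [0.6615, 0.6335, -0.25, 0.109], [0.6615, 0.6335, -0.33, 0.109], [0.6615, 0.6335, -0.38, 0.109], [0.6615, 0.6335, -0.41, 0.109], [0.6615, 0.6335, -0.43, 0.109], [0.6615, 0.6335, -0.435, 0.109]]

```text
clock: 22.75
tool_pos: [0.5597, -0.0221, 0.0208]
orientation: [-180.0, -0.0, -7.0]
force: [-0.4, 0.2, -0.6]
opening: 0.0353
gripper_force: 30.0
```

Call:
send_rows:
  increments:
    - [[0, 0, 0, 0], [0, 0, 0, 0], [0, 0, 0, 0]]
  jaw: 0.6

```text
clock: 23.12
tool_pos: [0.5597, -0.022, 0.0208]
orientation: [-180.0, -0.0, -7.0]
force: [-0.1, -0.5, 0.4]
opening: 0.0521
gripper_force: 0.0
```

Call:
send_rows:
  increments:
    - [[0, 0, 0.1, 0], [0, 0, 0.3, 0], [-0.03, 0.1, 0.5, 0], [-0.055, 0.25, 0.7, 0], [-0.055, 0.25, 0.7, 0], [-0.055, 0.25, 0.7, 0]]

```text
clock: 23.88
tool_pos: [0.5481, 0.028, 0.1604]
orientation: [-180.0, 0.0, -7.0]
force: [-0.2, 0.4, 0.5]
opening: 0.0525
gripper_force: 0.0
```

```bash
python3 -c "
from mk import *
pockets('pics/w7.png')" | grep -E "blue|tcp|yellow"
```

```text
t 23.88 tcp [0.5481 0.028  0.1604] rpy [-1.7998e+02  1.0000e-02 -6.9600e+00] F [-0.2  0.4  0.5] open 0.0525 g 0.0
yellow jig mm [-23.8 -51.3] size [39.6 26.3] ang 0.1 px [382. 208.]
yellow jig mm [-126.   107.9] size [20.5 64.7] ang 81.6 px [189. 326.]
yellow jig mm [-125.7 -113.6] size [64.3 20.2] ang 7.4 px [452. 326.]
yellow jig mm [-176.5  -82.6] size [ 18.4 384.9] ang 0.3 px [430. 380.]
blue jig mm [46.7 24.1] size [12.5 27.8] ang 88.9 px [284. 113.]
blue jig mm [ 46.8 -22.4] size [27.8 13.2] ang 0.8 px [347. 113.]
blue jig mm [-21.9  48.3] size [38.7 25.2] ang 0.1 px [255. 205.]
```

Call:
send_rows:
  increments:
    - [[-0.1885, -0.22, -0.1, 0], [-0.1885, -0.22, -0.3, 0], [-0.1885, -0.22, -0.5, 0], [-0.1885, -0.22, -0.64, 0], [-0.1885, -0.22, -0.695, 0], [-0.1885, -0.22, -0.695, 0], [-0.16, -0.2235, -0.695, 0], [-0.135, -0.2265, -0.695, 0], [-0.12, -0.2285, -0.695, 0], [-0.1105, -0.2295, -0.695, 0], [-0.1105, -0.2295, -0.695, 0]]
  jaw: 0

```text
clock: 25.3
tool_pos: [0.5258, -0.0181, 0.0215]
orientation: [180.0, 0.1, -7.0]
force: [-3.3, 1.0, 2.1]
opening: 0.0003
gripper_force: 1.9
```

Call:
send_rows:
  increments:
    - [[-0.05, 0, 0, 0], [-0.1, 0, 0.1, 0], [-0.2, 0, 0.3, -0.03], [-0.3, 0, 0.5, -0.06], [-0.4, -0.01, 0.7, -0.09], [-0.485, -0.014, 0.89, -0.116], [-0.485, -0.014, 0.89, -0.116], [-0.485, -0.014, 0.89, -0.116]]
  jaw: 0.6

```text
clock: 26.3
tool_pos: [0.4292, -0.0207, 0.1994]
orientation: [-180.0, -0.0, -16.9]
force: [0.8, -0.3, -0.1]
opening: 0.0526
gripper_force: 0.0
```

Run:
```python
from mk import *
state(); img,c,o=markers('wrist'); cv2.imwrite('pics/w8.png',img[:,:,::-1])
```

```text
t 26.3 tcp [ 0.4292 -0.0207  0.1994] rpy [-1.7995e+02 -4.0000e-02 -1.6930e+01] F [ 0.8 -0.3 -0.1] open 0.0526 g 0.0
hue 108 conf 0.87 [0.5756 0.0796] yaw -5.7 IoU 0.966
hue 22 conf 0.83 [ 0.5629 -0.0228] yaw -7.2 IoU 0.966
hue -1 conf 0.73 [ 0.4296 -0.0215] yaw -16.4 IoU 0.946
hue 1 conf 0.65 [ 0.3437 -0.0809] yaw -50.9 IoU 0.481
```

View pics/w8.png

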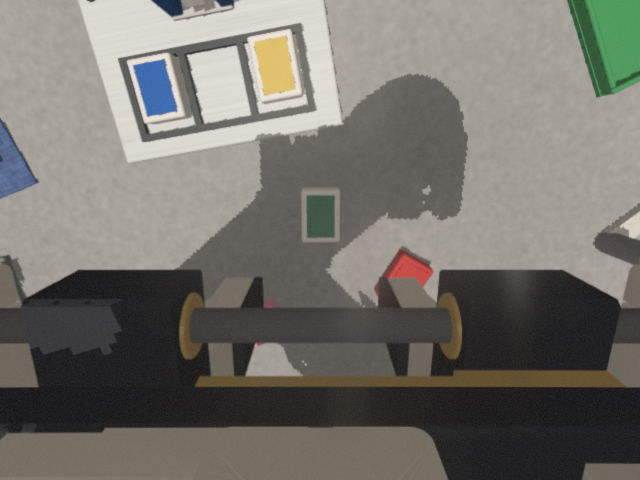

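Blue (160,88) and yellow (275,66) are seated against the far walls, with the middle pocket free. Green is at (320,215). I'll grip it near its rear end so the fingers stay behind the neighbours in the middle pocket.

Call:
send_rows:
  increments:
    - [[-0.074, 0.0145, -0.2, 0], [-0.074, 0.0145, -0.4, 0], [-0.074, 0.0145, -0.6, 0], [-0.074, 0.0145, -0.78, 0], [-0.074, 0.0145, -0.9, 0], [-0.074, 0.0145, -0.96, 0], [-0.074, 0.0145, -0.96, 0]]
  jaw: 0.51

```text
clock: 27.28
tool_pos: [0.414, -0.0182, 0.0067]
orientation: [179.9, 0.1, -16.9]
force: [0.6, 0.2, 0.3]
opening: 0.0447
gripper_force: 0.0
```

Call:
send_rows:
  increments:
    - [[0, 0, 0, 0], [0, 0, 0, 0], [0, 0, 0, 0], [0, 0, 0, 0]]
  jaw: 0

```text
clock: 27.78
tool_pos: [0.4152, -0.0177, 0.0082]
orientation: [-179.9, -0.1, -16.9]
force: [-2.4, 1.9, 6.4]
opening: 0.036
gripper_force: 30.0
```

Call:
send_rows:
  increments:
    - [[0, 0, 0.05, 0], [0, 0, 0.15, 0], [0, 0, 0.3, 0], [0, 0, 0.4, 0], [0, 0, 0.4, 0]]

```text
clock: 28.4
tool_pos: [0.4157, -0.0175, 0.0894]
orientation: [-179.9, -0.2, -16.9]
force: [0.6, -1.0, -1.3]
opening: 0.0356
gripper_force: 30.0
```

Call:
send_rows:
  increments:
    - [[0.15, 0.06, 0, 0.03], [0.3, 0.12, 0, 0.06], [0.45, 0.18, 0, 0.09], [0.5715, 0.2495, 0, 0.116], [0.5715, 0.2495, -0.05, 0.116], [0.5715, 0.2495, -0.15, 0.116], [0.5715, 0.2495, -0.25, 0.116], [0.5715, 0.2495, -0.29, 0.116], [0.5715, 0.2495, -0.302, 0.116], [0.5715, 0.2495, -0.302, 0.116]]

```text
clock: 29.65
tool_pos: [0.529, 0.032, 0.0275]
orientation: [-180.0, -0.0, -7.0]
force: [0.4, -0.5, -0.5]
opening: 0.0356
gripper_force: 30.0
```

Call:
send_rows:
  increments:
    - [[0, 0, 0, 0], [0, 0, 0, 0], [0, 0, 0, 0]]
  jaw: 0.55

```text
clock: 30.02
tool_pos: [0.5291, 0.0321, 0.0275]
orientation: [-180.0, -0.0, -7.0]
force: [0.3, -0.3, 0.8]
opening: 0.0479
gripper_force: 0.0
```

Call:
send_rows:
  increments:
    - [[0, 0, 0.1, 0], [0, 0, 0.25, 0], [0, 0, 0.5, 0], [0.1, 0, 0.67, 0], [0.1, 0, 0.67, 0], [0.1, 0, 0.67, 0]]

```text
clock: 30.78
tool_pos: [0.5483, 0.0319, 0.1606]
orientation: [-180.0, 0.0, -7.0]
force: [-0.3, 0.4, -0.8]
opening: 0.0484
gripper_force: 0.0
```

```bash
python3 -c "
from mk import *
pockets('pics/w9.png')" | grep -E "blue|tcp|yellow|green"
```

```text
t 30.77 tcp [0.5483 0.0319 0.1606] rpy [-1.80e+02  5.00e-02 -7.01e+00] F [-0.3  0.4 -0.8] open 0.0484 g 0.0
yellow jig mm [-21.9 -51.5] size [39.5 26.2] ang 0.0 px [387. 205.]
yellow jig mm [-126.4  104. ] size [19.3 64.3] ang 83.1 px [198. 326.]
yellow jig mm [-126.4 -101.6] size [64.2 19.1] ang 7.1 px [442. 326.]
yellow jig mm [-177.2  -68.9] size [ 18.4 385.6] ang 0.2 px [418. 380.]
blue jig mm [46.7 23.5] size [12.5 27.2] ang 89.1 px [289. 112.]
blue jig mm [ 46.4 -22.9] size [13.7 27.9] ang 89.1 px [353. 113.]
blue jig mm [-21.9  48.3] size [37.9 25.1] ang 0.0 px [260. 205.]
```

View pics/w9.png

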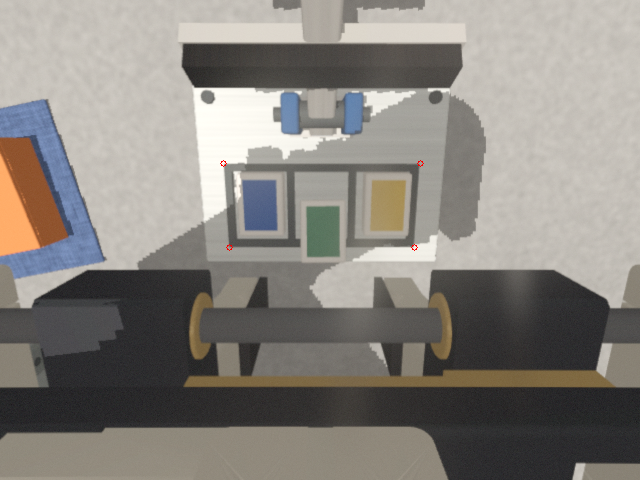

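Green is at (323,232), leaning over the near frame edge into the middle pocket as intended. Now I push it in.

Call:
send_rows:
  increments:
    - [[-0.2245, 0.0155, -0.2, 0], [-0.2245, 0.0155, -0.4, 0], [-0.2245, 0.0155, -0.6, 0], [-0.2245, 0.0155, -0.7, 0], [-0.2245, 0.0155, -0.7, 0], [-0.2, 0.012, -0.7, 0], [-0.175, 0.009, -0.7, 0], [-0.15, 0.006, -0.7, 0], [-0.13, 0.004, -0.7, 0], [-0.115, 0.002, -0.7, 0], [-0.1065, 0, -0.7, 0], [-0.1065, 0, -0.7, 0]]
  jaw: 0

```text
clock: 32.33
tool_pos: [0.5277, 0.032, 0.0211]
orientation: [180.0, 0.0, -7.0]
force: [0.1, 0.2, 0.7]
opening: 0.0002
gripper_force: 0.0
```

Call:
send_rows:
  increments:
    - [[-0.05, 0, 0, 0], [-0.05, 0, 0.2, 0], [0, 0, 0.4, 0], [0.1, 0, 0.7, 0], [0.1065, 0, 0.7, 0], [0.1065, 0, 0.7, 0]]

```text
clock: 33.08
tool_pos: [0.548, 0.032, 0.1609]
orientation: [-180.0, 0.0, -7.0]
force: [-1.2, 0.4, -0.2]
opening: 0.0007
gripper_force: 0.0
```

```bash
python3 -c "
from mk import *
pockets('pics/w10.png')" | grep -E "blue|tcp|yellow|green"
```

```text
t 33.08 tcp [0.548  0.032  0.1609] rpy [-1.7997e+02  2.0000e-02 -7.0000e+00] F [-1.2  0.4 -0.2] open 0.0007 g 0.0
yellow jig mm [-22.1 -51.5] size [26.2 39.5] ang 89.9 px [388. 204.]
yellow jig mm [-177.7   39.8] size [ 18.5 384.5] ang 0.2 px [301. 379.]
blue jig mm [46.8 23.7] size [12.5 27.8] ang 89.1 px [290. 112.]
blue jig mm [ 46.8 -22.9] size [27.9 13.2] ang 1.0 px [353. 112.]
blue jig mm [-21.8  48.3] size [38.7 25.2] ang 0.0 px [260. 205.]
```

```bash
python3 -c "
import cv2
h=cv2.cvtColor(cv2.imread('pics/w10.png'),cv2.COLOR_BGR2HSV); print(h[190:235:6,323].tolist())"
sed -i 's/green=(50,85)/green=(50,99)/;s/\[:,:,1\]>60/[:,:,1]>(45 if col=="green" else 60)/' mk.py
python3 -c "
from mk import *
pockets('pics/w10.png')" | grep -E "green"
```

```text
[[63, 50, 118], [63, 50, 113], [64, 56, 114], [66, 59, 117], [66, 56, 114], [68, 60, 111], [65, 63, 114], [66, 59, 113]]
green jig mm [-25.8  -1.4] size [38.  23.8] ang 0.0 px [323. 209.]
```

All three are seated (green at jig −25.8, −1.4). Next is the clamp, so I compute the path for leading the handle.

Call:
send_rows:
  increments:
    - [[0, 0, 0.15, -0.105], [0, 0, 0.3, -0.21], [0, 0, 0.3, -0.315], [0, 0, 0.3, -0.42], [0, 0, 0.3, -0.5236]]
  jaw: 0.4

```text
clock: 33.8
tool_pos: [0.5479, 0.0318, 0.2196]
orientation: [179.9, 0.1, -52.3]
force: [-0.8, 0.6, -0.4]
opening: 0.0351
gripper_force: 0.0
```

Call:
send_rows:
  increments:
    - [[0.15, 0.01, 0, -0.105], [0.3, 0.03, 0, -0.21], [0.45, 0.04, 0, -0.315], [0.6, 0.05, 0, -0.42], [0.75, 0.07, 0, -0.5236], [0.806, 0.07, 0, -0.5236], [0.806, 0.07, 0, -0.5236], [0.806, 0.07, 0, -0.5236]]

```text
clock: 34.8
tool_pos: [0.7092, 0.0459, 0.2209]
orientation: [180.0, -0.0, -96.9]
force: [1.0, 0.6, 0.9]
opening: 0.035
gripper_force: 0.0
```

Run:
```python
from mk import *
o=state(); p=np.load('jig.npy'); c=cam('wrist')
def H(q,y): a=2-q; return place(np.array([[.045-.11*np.cos(a)+.03*np.sin(a),y,.05+.11*np.sin(a)+.03*np.cos(a)]]),p)[0]
img=ctrl.snapshot('wrist'); d=img[:,:,::-1].copy()
L,Rr=H(0,.057),H(0,-.057)
for P in (L,Rr,H(0,.036)): print(P.round(4),proj(c,P).round(1))
hsv=cv2.cvtColor(img,cv2.COLOR_RGB2HSV); m=(((hsv[:,:,0]<8)|(hsv[:,:,0]>172))&(hsv[:,:,1]>140)).astype(np.uint8)
n,l,st,ce=cv2.connectedComponentsWithStats(m)
for i in range(1,n):
    if st[i,4]>300:
        pts=np.argwhere(l==i)[:,::-1].astype(np.float32); r=cv2.minAreaRect(pts); bp=cv2.boxPoints(r).round(0); print(st[i],bp.tolist())
        J=unproj(c,np.array([pts.mean(0)]),.137)[0]; print('centre world at z=.137',J.round(4),'expected mid',H(0,0).round(4))
s=H(0,.036)
for q in (0,.2,.4,.6,.8,1,1.2,1.4,1.6,1.8,1.9,2.0): print(q,((H(q,.036)-s)/.2).round(3).tolist())
cv2.imwrite('pics/w11.png',d)
```

```text
t 34.8 tcp [0.7092 0.0459 0.2209] rpy [ 1.7996e+02 -1.0000e-02 -9.6890e+01] F [1.  0.6 0.9] open 0.035 g 0.0
[0.7131 0.0675 0.1375] [[317.7 277.2]]
[ 0.6992 -0.0456  0.1375] [[317.8 102.5]]
[0.7105 0.0467 0.1375] [[317.7 248.1]]
[ 309  119   20  160 2602] [[309.0, 278.0], [309.0, 119.0], [328.0, 119.0], [328.0, 278.0]]
centre world at z=.137 [0.7069 0.0157 0.137 ] expected mid [0.7061 0.0109 0.1375]
[ 227  176   26   99 2216] [[227.0, 176.0], [251.0, 176.0], [254.0, 274.0], [229.0, 274.0]]
centre world at z=.137 [0.7601 0.0233 0.137 ] expected mid [0.7061 0.0109 0.1375]
0 [0.0, 0.0, 0.0]
0.2 [-0.094, 0.012, 0.064]
0.4 [-0.198, 0.024, 0.108]
0.6 [-0.309, 0.038, 0.13]
0.8 [-0.422, 0.052, 0.129]
1 [-0.532, 0.066, 0.106]
1.2 [-0.636, 0.078, 0.061]
1.4 [-0.729, 0.09, -0.003]
1.6 [-0.807, 0.099, -0.085]
1.8 [-0.868, 0.107, -0.181]
1.9 [-0.891, 0.11, -0.234]
2.0 [-0.908, 0.112, -0.288]
```

Call:
send_rows:
  increments:
    - [[0, 0, -0.15, 0], [0, 0, -0.3, 0], [0, 0, -0.4, 0], [0, 0, -0.46, 0], [0, 0, -0.49, 0], [0, 0, -0.49, 0]]

```text
clock: 35.6
tool_pos: [0.7102, 0.0461, 0.1235]
orientation: [-180.0, 0.0, -97.0]
force: [0.0, -0.5, -0.3]
opening: 0.0349
gripper_force: 0.0
```

Call:
send_rows:
  increments:
    - [[0, 0, 0, 0], [0, 0, 0, 0]]
  jaw: 0.22

```text
clock: 35.85
tool_pos: [0.7105, 0.0461, 0.1239]
orientation: [-179.9, 0.0, -97.0]
force: [-0.1, 0.3, 0.2]
opening: 0.0221
gripper_force: 0.0
```

Call:
send_rows:
  increments:
    - [[-0.045, 0.006, 0.035, 0], [-0.094, 0.012, 0.064, 0], [-0.145, 0.018, 0.09, 0], [-0.198, 0.024, 0.108, 0], [-0.253, 0.031, 0.122, 0], [-0.309, 0.038, 0.13, 0], [-0.365, 0.045, 0.133, 0], [-0.422, 0.052, 0.129, 0], [-0.478, 0.059, 0.12, 0], [-0.532, 0.066, 0.106, 0], [-0.585, 0.072, 0.086, 0], [-0.636, 0.078, 0.061, 0]]

```text
clock: 37.35
tool_pos: [0.5811, 0.0615, 0.1343]
orientation: [179.9, -0.0, -97.0]
force: [-1.5, 0.6, -1.0]
opening: 0.0195
gripper_force: 0.8
```

Call:
send_rows:
  increments:
    - [[-0.047, 0.006, -0.03, 0], [-0.093, 0.012, -0.064, 0], [-0.133, 0.016, -0.103, 0], [-0.171, 0.021, -0.146, 0], [-0.203, 0.025, -0.194, 0], [-0.232, 0.029, -0.242, 0], [-0.255, 0.032, -0.295, 0], [-0.272, 0.034, -0.349, 0], [-0.272, 0.034, -0.349, 0], [-0.272, 0.034, -0.349, 0]]

```text
clock: 38.6
tool_pos: [0.5297, 0.0688, 0.0661]
orientation: [-179.9, 0.0, -97.0]
force: [-0.1, -0.3, 0.7]
opening: 0.0194
gripper_force: 0.0
```

Run:
```python
from mk import *
o=state(); img=ctrl.snapshot('scene'); im2=ctrl.snapshot('side')
cv2.imwrite('pics/s2.png',np.hstack([cv2.resize(img[210:360,220:400],(400,360)),cv2.resize(im2[150:300,260:440],(400,360))])[:,:,::-1])
```

```text
t 38.6 tcp [0.5297 0.0688 0.0661] rpy [-1.799e+02  4.000e-02 -9.695e+01] F [-0.1 -0.3  0.7] open 0.0194 g 0.0
```

View pics/s2.png

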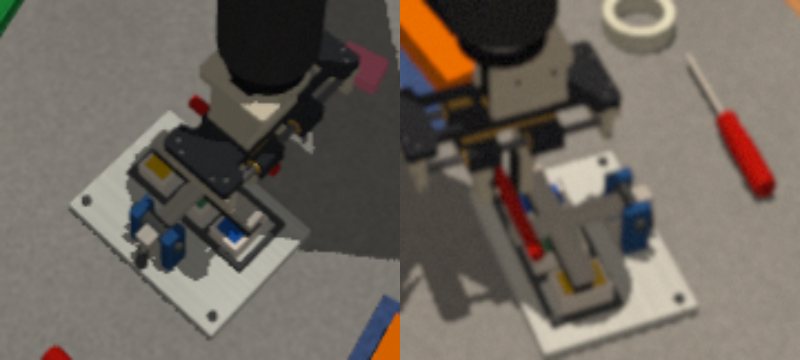

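The clamp is down with its bar across the markers. I let go, rise, and go to the pedal.

Call:
send_rows:
  increments:
    - [[0, 0, 0, 0], [0, 0, 0, 0]]
  jaw: 0.4

```text
clock: 38.95
tool_pos: [0.5287, 0.0684, 0.0658]
orientation: [-180.0, 0.0, -97.0]
force: [-0.0, -0.2, -0.0]
opening: 0.0325
gripper_force: 0.0
```

Call:
send_rows:
  increments:
    - [[0, 0, 0.1, 0], [0, 0, 0.3, 0], [0, 0, 0.5, 0], [-0.1, 0, 0.7, 0], [-0.2, 0.1, 0.8, 0], [-0.2, 0.1, 0.8, 0], [-0.2, 0.1, 0.8, 0]]

```text
clock: 39.83
tool_pos: [0.4884, 0.0884, 0.2253]
orientation: [180.0, 0.0, -97.0]
force: [-0.2, 0.7, -0.4]
opening: 0.0352
gripper_force: 0.0
```

Run:
```python
from mk import *
o=state(); img=ctrl.snapshot('scene'); c=cam('scene'); p=np.load('jig.npy')
H=lambda q,y:place(np.array([[.045-.11*np.cos(2-q)+.03*np.sin(2-q),y,.05+.11*np.sin(2-q)+.03*np.cos(2-q)]]),p)[0]
for q in(1.9,2.0,2.05): print(q,[proj(c,H(q,y)).round(1).tolist() for y in(.05,-.05)])
hsv=cv2.cvtColor(img,cv2.COLOR_RGB2HSV); m=(((hsv[:,:,0]<8)|(hsv[:,:,0]>172))&(hsv[:,:,1]>140)).astype(np.uint8); m[:,:230]=0;m[:215]=0;m[345:]=0
n,l,st,ce=cv2.connectedComponentsWithStats(m); print([(st[i].tolist(),ce[i].round(1)) for i in range(1,n) if st[i,4]>15])
for d in ctrl.spot_point('pedal_pad','scene')[:2]: print(d['conf'],unproj(c,d['pixel'][::-1],.06).round(4))
```

```text
t 39.83 tcp [0.4884 0.0884 0.2253] rpy [ 1.7999e+02  1.0000e-02 -9.6950e+01] F [-0.2  0.7 -0.4] open 0.0352 g 0.0
1.9 [[[340.1, 276.9]], [[306.5, 250.7]]]
2.0 [[[340.9, 278.6]], [[307.5, 252.5]]]
2.05 [[[341.2, 279.5]], [[307.9, 253.6]]]
[([305, 250, 41, 33, 282], array([325.7, 266.5]))]
0.76 [[0.3774 0.3748 0.06  ]]
0.17 [[ 0.3827 -0.3001  0.06  ]]
```

Call:
send_rows:
  increments:
    - [[-0.08, 0.2, 0, 0], [-0.16, 0.4, 0, 0], [-0.24, 0.6, 0, 0], [-0.32, 0.8, 0, 0]]
  jaw: 0

```text
clock: 40.42
tool_pos: [0.4242, 0.2491, 0.2246]
orientation: [180.0, -0.1, -97.0]
force: [1.2, -0.7, -0.4]
opening: 0.0025
gripper_force: 0.0
```

Call:
send_rows:
  increments:
    - [[-0.08, 0.2, -0.1, 0], [-0.16, 0.4, -0.3, 0], [-0.2, 0.552, -0.5, 0], [-0.2, 0.552, -0.63, 0], [-0.2, 0.552, -0.63, 0]]

```text
clock: 41.05
tool_pos: [0.3838, 0.3571, 0.0967]
orientation: [179.9, -0.3, -97.0]
force: [0.2, -0.2, 0.8]
opening: 0.0004
gripper_force: 0.0
```

Call:
send_rows:
  increments:
    - [[0, 0, -0.1, 0], [0, 0, -0.17, 0], [0, 0, -0.2, 0], [0, 0, -0.23, 0], [0, 0, -0.26, 0], [0, 0, -0.29, 0], [0, 0, -0.3, 0]]

```text
clock: 41.92
tool_pos: [0.3846, 0.3595, 0.0404]
orientation: [-180.0, 0.1, -97.0]
force: [-5.5, 0.1, 8.9]
opening: 0.0006
gripper_force: 3.8
```

Call:
send_rows:
  increments:
    - [[0, 0, -0.008, 0], [0, 0, -0.015, 0], [0, 0, -0.02, 0], [0, 0, -0.02, 0]]

```text
clock: 42.42
tool_pos: [0.3845, 0.3596, 0.0369]
orientation: [-180.0, 0.1, -97.0]
force: [-5.4, 0.3, 10.3]
opening: 0.0005
gripper_force: 4.8
```

Call:
send_rows:
  increments:
    - [[0, 0, -0.007, 0], [0, 0, -0.012, 0], [0, 0, -0.012, 0]]

```text
clock: 42.8
tool_pos: [0.3845, 0.3596, 0.0363]
orientation: [-180.0, 0.1, -96.9]
force: [-13.7, -3.8, 31.5]
opening: 0.0008
gripper_force: 15.3
```

The force jumped to 31 N, so the pedal is on its stop. I hold it and then release.

Call:
send_rows:
  increments:
    - [[0, 0, 0, 0], [0, 0, 0, 0], [0, 0, 0, 0], [0, 0, 0, 0], [0, 0, 0, 0], [0, 0, 0, 0], [0, 0, 0, 0]]

```text
clock: 43.68
tool_pos: [0.3845, 0.3597, 0.0363]
orientation: [-180.0, 0.1, -96.9]
force: [-12.3, -4.6, 31.2]
opening: 0.0006
gripper_force: 15.2
```

Call:
send_rows:
  increments:
    - [[0, 0, 0.05, 0], [0, 0, 0.12, 0], [0, 0, 0.3, 0], [0, 0, 0.5, 0], [0, 0, 0.7, 0], [0, 0, 0.95, 0], [0, 0, 0.95, 0]]

```text
clock: 44.55
tool_pos: [0.3858, 0.3606, 0.2278]
orientation: [-179.8, 0.4, -97.0]
force: [-0.5, 0.4, -0.7]
opening: 0.0007
gripper_force: 0.0
```

Call:
send_rows:
  increments:
    - [[0.1, -0.2, 0, 0], [0.2, -0.4, 0, 0], [0.3, -0.6, 0, 0], [0.4, -0.8, 0, 0]]
  jaw: 0.4

```text
clock: 45.05
tool_pos: [0.4646, 0.1974, 0.2229]
orientation: [180.0, -0.0, -97.0]
force: [1.4, 0.9, -0.1]
opening: 0.0331
gripper_force: 0.0
```

Call:
send_rows:
  increments:
    - [[0.1, -0.2, 0, 0], [0.2, -0.4, 0, 0], [0.3, -0.6, 0, 0], [0.32, -0.652, 0, 0], [0.32, -0.652, -0.2, 0], [0.32, -0.652, -0.4, 0], [0.32, -0.652, -0.6, 0], [0.32, -0.652, -0.7, 0], [0.32, -0.652, -0.76, 0], [0.32, -0.652, -0.785, 0], [0.32, -0.652, -0.785, 0]]

```text
clock: 46.42
tool_pos: [0.5288, 0.0687, 0.0665]
orientation: [-180.0, 0.0, -97.0]
force: [-0.2, -0.2, 0.0]
opening: 0.0348
gripper_force: 0.0
```

Call:
send_rows:
  increments:
    - [[0, 0, 0, 0], [0, 0, 0, 0]]
  jaw: 0.22

```text
clock: 46.68
tool_pos: [0.5289, 0.0686, 0.0668]
orientation: [-179.9, 0.0, -97.0]
force: [-0.5, 0.0, 0.6]
opening: 0.0218
gripper_force: 0.0
```

Call:
send_rows:
  increments:
    - [[0, 0, 0, 0], [0, 0, 0, 0], [0, 0, 0, 0]]
  jaw: 0

```text
clock: 47.05
tool_pos: [0.529, 0.0685, 0.0665]
orientation: [-180.0, 0.0, -97.0]
force: [0.4, -0.4, 3.6]
opening: 0.0127
gripper_force: 30.0
```

Call:
send_rows:
  increments:
    - [[0.017, -0.002, 0.054, 0], [0.04, -0.005, 0.107, 0], [0.069, -0.009, 0.158, 0], [0.101, -0.013, 0.203, 0], [0.139, -0.017, 0.246, 0], [0.179, -0.022, 0.285, 0], [0.225, -0.028, 0.319, 0], [0.272, -0.034, 0.349, 0], [0.323, -0.04, 0.374, 0], [0.376, -0.046, 0.394, 0], [0.43, -0.053, 0.408, 0], [0.486, -0.06, 0.417, 0]]

```text
clock: 48.55
tool_pos: [0.6258, 0.0558, 0.1512]
orientation: [180.0, -0.0, -97.0]
force: [-2.8, -0.4, -0.1]
opening: 0.0133
gripper_force: 30.0
```

Call:
send_rows:
  increments:
    - [[0.057, -0.007, 0.004, 0], [0.113, -0.014, 0.001, 0], [0.169, -0.021, -0.007, 0], [0.224, -0.028, -0.021, 0], [0.277, -0.034, -0.039, 0], [0.328, -0.04, -0.065, 0], [0.377, -0.046, -0.094, 0], [0.422, -0.052, -0.129, 0], [0.422, -0.052, -0.129, 0]]

```text
clock: 49.68
tool_pos: [0.7105, 0.0456, 0.123]
orientation: [180.0, -0.0, -97.0]
force: [0.5, -6.1, -1.0]
opening: 0.0132
gripper_force: 30.0
```

Call:
send_rows:
  increments:
    - [[0, 0, 0, 0], [0, 0, 0, 0], [0, 0, 0.1, 0], [0, 0, 0.3, 0], [0, 0, 0.5, 0], [0, 0, 0.5, 0]]
  jaw: 0.4

```text
clock: 50.42
tool_pos: [0.7124, 0.047, 0.2286]
orientation: [-179.6, 0.2, -96.9]
force: [1.5, 0.4, 0.1]
opening: 0.0349
gripper_force: 0.0
```

Call:
send_rows:
  increments:
    - [[-0.15, -0.01, 0, 0.105], [-0.3, -0.02, 0, 0.21], [-0.45, -0.04, 0, 0.315], [-0.6, -0.06, 0, 0.42], [-0.806, -0.07, 0, 0.5236]]

```text
clock: 51.05
tool_pos: [0.5481, 0.0323, 0.223]
orientation: [-180.0, 0.0, -51.7]
force: [-0.1, -0.7, -0.1]
opening: 0.0351
gripper_force: 0.0
```

Call:
send_rows:
  increments:
    - [[0, 0, -0.05, 0.105], [0, 0, -0.15, 0.21], [0, 0, -0.2, 0.315], [0, 0, -0.3, 0.42], [0, 0, -0.31, 0.5236], [0, 0, -0.31, 0.5236], [0, 0, -0.31, 0.5236]]
  jaw: 0.6

```text
clock: 51.92
tool_pos: [0.5491, 0.0323, 0.1619]
orientation: [-180.0, -0.0, -7.2]
force: [-0.3, -0.5, -0.5]
opening: 0.0527
gripper_force: 0.0
```

```bash
python3 -c "
from mk import *
pockets('pics/w12.png')
img=ctrl.snapshot('scene'); c=cam('scene'); p=np.load('jig.npy')
H=lambda q,y:place(np.array([[.045-.11*np.cos(2-q)+.03*np.sin(2-q),y,.05+.11*np.sin(2-q)+.03*np.cos(2-q)]]),p)[0]
for q in(0,.1,.2): print(q,[proj(c,H(q,y)).round(1).tolist() for y in(.05,-.05,0)])
hsv=cv2.cvtColor(img,cv2.COLOR_RGB2HSV); m=(((hsv[:,:,0]<8)|(hsv[:,:,0]>172))&(hsv[:,:,1]>140)).astype(np.uint8); m[:,:230]=0;m[:215]=0;m[345:]=0
n,l,st,ce=cv2.connectedComponentsWithStats(m); print([(st[i].tolist(),ce[i].round(1)) for i in range(1,n) if st[i,4]>15])
" | grep -vE "yellow.*-1[0-9][0-9]\."
```

```text
t 51.92 tcp [0.5491 0.0323 0.1619] rpy [-1.7998e+02 -2.0000e-02 -7.1600e+00] F [-0.3 -0.5 -0.5] open 0.0527 g 0.0
green jig mm [-26.   -1.5] size [24.  38.4] ang 89.9 px [324. 211.]
yellow jig mm [-21.7 -51.5] size [26.2 38.9] ang 89.9 px [388. 205.]
blue jig mm [46.4 23.6] size [11.9 27.3] ang 88.9 px [290. 114.]
blue jig mm [ 46.6 -22.8] size [13.8 28.1] ang 89.0 px [353. 114.]
blue jig mm [-21.9  48.3] size [25.1 38.1] ang 89.9 px [261. 206.]
0 [[[281.1, 320.6]], [[246.1, 290.6]], [[263.3, 305.3]]]
0.1 [[[284.2, 316.0]], [[249.1, 286.1]], [[266.3, 300.8]]]
0.2 [[[287.6, 311.4]], [[252.3, 281.6]], [[269.7, 296.2]]]
[([243, 288, 44, 38, 358], array([264.8, 306.5]))]
```

Clamp is fully back and the markers are still seated. I grip green by its rear end only, ahead of which the neighbours begin.

Call:
send_rows:
  increments:
    - [[-0.087, 0, -0.2, 0], [-0.087, 0, -0.4, 0], [-0.087, 0, -0.55, 0], [-0.087, 0, -0.62, 0], [-0.087, 0, -0.66, 0], [-0.087, 0, -0.69, 0], [-0.087, 0, -0.705, 0], [-0.087, 0, -0.705, 0]]
  jaw: 0.51

```text
clock: 53.02
tool_pos: [0.5319, 0.0321, 0.0211]
orientation: [-180.0, -0.0, -7.0]
force: [-0.3, 0.6, -0.1]
opening: 0.045
gripper_force: 0.0
```

Call:
send_rows:
  increments:
    - [[0, 0, 0, 0], [0, 0, 0, 0], [0, 0, 0, 0]]
  jaw: 0

```text
clock: 53.4
tool_pos: [0.5318, 0.032, 0.0211]
orientation: [-180.0, -0.0, -7.0]
force: [-0.0, -0.2, 2.7]
opening: 0.0336
gripper_force: 30.0
```

Call:
send_rows:
  increments:
    - [[-0.005, 0.0006, 0, 0], [-0.011, 0.0013, 0, 0], [-0.014, 0.0017, 0, 0], [-0.014, 0.0017, 0, 0]]

```text
clock: 53.9
tool_pos: [0.5292, 0.0326, 0.021]
orientation: [-180.0, -0.0, -7.0]
force: [1.8, 0.9, 3.3]
opening: 0.0338
gripper_force: 30.0
```

Call:
send_rows:
  increments:
    - [[0, 0, 0, 0], [0, 0, 0, 0], [0.007, -0.001, 0, 0], [0.014, -0.0017, 0, 0], [0.014, -0.0017, 0, 0]]
  jaw: 0.51

```text
clock: 54.52
tool_pos: [0.5315, 0.032, 0.0206]
orientation: [180.0, 0.0, -7.0]
force: [0.3, -0.6, -0.4]
opening: 0.0448
gripper_force: 0.0
```

Call:
send_rows:
  increments:
    - [[0, 0, 0, 0], [0, 0, 0, 0], [0, 0, 0, 0]]
  jaw: 0

```text
clock: 54.9
tool_pos: [0.5315, 0.032, 0.0207]
orientation: [180.0, 0.0, -7.0]
force: [-0.7, 0.2, -0.5]
opening: 0.0344
gripper_force: 30.0
```

Call:
send_rows:
  increments:
    - [[0, 0, 0.02, 0], [0, 0, 0.05, 0], [0, 0, 0.09, 0], [0, 0, 0.13, 0], [0, 0, 0.13, 0]]

```text
clock: 55.52
tool_pos: [0.5321, 0.0322, 0.0477]
orientation: [-180.0, -0.1, -7.0]
force: [0.3, -0.5, 0.1]
opening: 0.035
gripper_force: 30.0
```

Call:
send_rows:
  increments:
    - [[-0.1, 0.012, 0, 0], [-0.2, 0.025, 0, 0], [-0.32, 0.04, 0, 0], [-0.42, 0.052, 0, 0], [-0.42, 0.052, -0.08, 0], [-0.42, 0.052, -0.13, 0], [-0.42, 0.052, -0.16, 0], [-0.42, 0.052, -0.18, 0], [-0.42, 0.052, -0.185, 0]]

```text
clock: 56.65
tool_pos: [0.4476, 0.0423, 0.0095]
orientation: [180.0, 0.0, -7.0]
force: [-0.2, 0.9, -0.5]
opening: 0.0346
gripper_force: 30.0
```

Call:
send_rows:
  increments:
    - [[0, 0, 0, 0], [0, 0, 0, 0], [0, 0, 0, 0], [0, 0, 0.2, 0], [0, 0, 0.5, 0], [0, 0, 0.9, 0], [0, 0, 0.9, 0], [0, 0, 0.9, 0]]
  jaw: 0.6

```text
clock: 57.65
tool_pos: [0.4483, 0.0428, 0.1916]
orientation: [-179.9, -0.2, -7.0]
force: [-0.1, -0.4, -0.7]
opening: 0.0525
gripper_force: 0.0
```

Run:
```python
from mk import *
state(); img,c,o=markers('wrist'); cv2.imwrite('pics/w13.png',img[:,:,::-1])
```

```text
t 57.65 tcp [0.4483 0.0428 0.1916] rpy [-179.86   -0.19   -6.98] F [-0.1 -0.4 -0.7] open 0.0525 g 0.0
hue -1 conf 0.84 [0.4898 0.0449] yaw -7.0 IoU 0.963
hue 109 conf 0.84 [0.5736 0.0764] yaw -7.1 IoU 0.979
hue 22 conf 0.76 [ 0.5604 -0.0238] yaw -9.7 IoU 0.979
hue 175 conf 0.68 [0.2879 0.0824] yaw -6.6 IoU 0.137
```

Run:
```python
from mk import *
img,c,o=markers('side'); img,c,o=markers('scene')
```

```text
hue 175 conf 0.94 [0.3381 0.0754] yaw -83.3 IoU 0.938
hue 22 conf 0.92 [ 0.568  -0.0112] yaw -11.6 IoU 0.934
hue 67 conf 0.87 [0.4918 0.0467] yaw -10.2 IoU 0.939
hue 1 conf 0.69 [ 0.3428 -0.0804] yaw -47.1 IoU 0.952
hue 70 conf 0.91 [0.4875 0.0479] yaw -4.9 IoU 0.883
hue 108 conf 0.88 [0.5662 0.0743] yaw -9.3 IoU 0.923
hue 174 conf 0.76 [0.3368 0.0762] yaw -83.6 IoU 0.935
hue 1 conf 0.7 [ 0.3417 -0.0771] yaw -53.5 IoU 0.774
hue 23 conf 0.69 [ 0.5547 -0.0237] yaw -9.2 IoU 0.947
```

Call:
send_rows:
  increments:
    - [[0.207, 0.012, -0.2, 0], [0.207, 0.012, -0.4, 0], [0.207, 0.012, -0.6, 0], [0.207, 0.012, -0.75, 0], [0.207, 0.012, -0.85, 0], [0.207, 0.012, -0.905, 0], [0.207, 0.012, -0.905, 0]]

```text
clock: 58.82
tool_pos: [0.4884, 0.0445, 0.008]
orientation: [179.9, 0.1, -7.0]
force: [-0.1, 0.3, 0.4]
opening: 0.0524
gripper_force: 0.0
```

Call:
send_rows:
  increments:
    - [[0, 0, 0, 0], [0, 0, 0, 0], [0, 0, 0, 0], [0, 0, 0, 0]]
  jaw: 0

```text
clock: 59.32
tool_pos: [0.4895, 0.0451, 0.0095]
orientation: [-180.0, -0.1, -7.0]
force: [-1.4, 1.0, 6.7]
opening: 0.0356
gripper_force: 30.0
```

Call:
send_rows:
  increments:
    - [[0, 0, 0.05, 0], [0, 0, 0.15, 0], [0, 0, 0.35, 0], [0, -0.1, 0.5, 0.03], [0.0, -0.3, 0.5, 0.06], [0.0, -0.5, 0.5, 0.1], [0.02, -0.7, 0.5, 0.14], [0.03, -0.9, 0.5, 0.18], [0.04, -1.0, 0.5, 0.205]]

```text
clock: 60.45
tool_pos: [0.4966, -0.1569, 0.1092]
orientation: [-180.0, -0.0, 10.6]
force: [-0.8, 1.0, -0.1]
opening: 0.0356
gripper_force: 30.0
```

Call:
send_rows:
  increments:
    - [[0.01, -0.2, 0, 0], [0.02, -0.4, 0, 0], [0.03, -0.6, 0, 0], [0.05, -0.8, 0, 0], [0.055, -0.93, 0, 0], [0.055, -0.93, -0.15, 0], [0.055, -0.93, -0.3, 0], [0.055, -0.93, -0.4, 0], [0.055, -0.93, -0.45, 0], [0.055, -0.93, -0.47, 0], [0.055, -0.93, -0.47, 0]]

```text
clock: 61.82
tool_pos: [0.5084, -0.3413, 0.0154]
orientation: [180.0, -0.0, 10.7]
force: [-0.2, 0.7, -0.5]
opening: 0.036
gripper_force: 30.0
```

Call:
send_rows:
  increments:
    - [[0, 0, 0, 0], [0, 0, 0, 0], [0, 0, 0, 0], [0, 0, 0.2, 0], [0, 0, 0.5, 0], [0, 0.1, 0.75, 0], [0, 0.3, 0.75, 0]]
  jaw: 0.55

```text
clock: 62.7
tool_pos: [0.5105, -0.2822, 0.1696]
orientation: [179.8, -0.4, 10.6]
force: [0.5, -0.5, -1.0]
opening: 0.0483
gripper_force: 0.0
```

Call:
send_rows:
  increments:
    - [[0.05, 0.2, 0, -0.05], [0.1, 0.4, 0, -0.1], [0.15, 0.6, 0, -0.15], [0.2, 0.8, 0, -0.205], [0.264, 1.0, 0, -0.205]]
  jaw: 0.6

```text
clock: 63.32
tool_pos: [0.5609, -0.0799, 0.1651]
orientation: [-180.0, -0.0, -7.0]
force: [1.2, -0.7, -0.1]
opening: 0.0524
gripper_force: 0.0
```

Call:
send_rows:
  increments:
    - [[0, 0.2, 0, 0], [0, 0.294, 0, 0], [0, 0.294, -0.2, 0], [0, 0.294, -0.4, 0], [0, 0.294, -0.57, 0], [0, 0.294, -0.66, 0], [0, 0.294, -0.71, 0], [0, 0.294, -0.72, 0], [0, 0.294, -0.72, 0]]

```text
clock: 64.45
tool_pos: [0.5612, -0.0224, 0.0214]
orientation: [-180.0, -0.1, -7.0]
force: [-0.2, 0.1, -0.2]
opening: 0.0526
gripper_force: 0.0
```

Call:
send_rows:
  increments:
    - [[0, 0, 0, 0], [0, 0, 0, 0], [0, 0, 0, 0], [0, 0, 0, 0]]
  jaw: 0

```text
clock: 64.95
tool_pos: [0.5611, -0.0223, 0.0213]
orientation: [-180.0, -0.0, -7.0]
force: [-1.2, -0.2, 5.5]
opening: 0.036
gripper_force: 29.8
```

Call:
send_rows:
  increments:
    - [[0, 0, 0.05, 0], [0, 0, 0.15, 0], [0, 0, 0.3, 0], [0, 0, 0.44, 0], [0, -0.1, 0.44, 0.05], [0, -0.3, 0.44, 0.1], [0, -0.5, 0.44, 0.15], [0, -0.7, 0.44, 0.205], [0.03, -0.85, 0.44, 0.205]]

```text
clock: 66.08
tool_pos: [0.5662, -0.1939, 0.1092]
orientation: [-180.0, 0.0, 10.7]
force: [0.3, -0.1, -1.2]
opening: 0.0358
gripper_force: 29.8
```

Call:
send_rows:
  increments:
    - [[0, -0.2, 0, 0], [0, -0.4, 0, 0], [0, -0.6, 0, 0], [0, -0.689, 0, 0], [0, -0.689, -0.1, 0], [0, -0.689, -0.25, 0], [0, -0.689, -0.38, 0], [0, -0.689, -0.44, 0], [0, -0.689, -0.47, 0], [0, -0.689, -0.47, 0]]

```text
clock: 67.32
tool_pos: [0.5673, -0.3302, 0.0154]
orientation: [180.0, -0.0, 10.7]
force: [-0.9, 0.1, -0.0]
opening: 0.0358
gripper_force: 29.8
```

Call:
send_rows:
  increments:
    - [[0, 0, 0, 0], [0, 0, 0, 0], [0, 0, 0, 0], [0, 0, 0.2, 0], [0, 0, 0.5, 0], [0, 0.1, 0.75, 0], [0, 0.3, 0.75, -0.05]]
  jaw: 0.55

```text
clock: 68.2
tool_pos: [0.5692, -0.2713, 0.1699]
orientation: [179.8, -0.5, 6.2]
force: [0.8, 0.3, -1.0]
opening: 0.0488
gripper_force: 0.0
```

Call:
send_rows:
  increments:
    - [[0, 0.2, 0, -0.05], [0.01, 0.4, 0, -0.1], [0.02, 0.6, 0, -0.155], [0.03, 0.8, 0, -0.155], [0.03, 1.0, 0, -0.155]]
  jaw: 0.6

```text
clock: 68.82
tool_pos: [0.5728, -0.0689, 0.1651]
orientation: [-180.0, -0.0, -7.0]
force: [0.5, 1.1, -0.4]
opening: 0.0527
gripper_force: 0.0
```

Call:
send_rows:
  increments:
    - [[0, 0.2, 0, 0], [0, 0.4, 0, 0], [0, 0.6, 0, 0], [0, 0.7345, 0, 0], [0, 0.7345, -0.2, 0], [0, 0.7345, -0.4, 0], [0, 0.7345, -0.57, 0], [0, 0.7345, -0.66, 0], [0, 0.7345, -0.71, 0], [0, 0.7345, -0.72, 0], [0, 0.7345, -0.72, 0]]

```text
clock: 70.2
tool_pos: [0.5732, 0.0769, 0.0215]
orientation: [-180.0, -0.1, -7.0]
force: [0.4, 0.4, -1.1]
opening: 0.0527
gripper_force: 0.0
```

Call:
send_rows:
  increments:
    - [[0, 0, 0, 0], [0, 0, 0, 0], [0, 0, 0, 0], [0, 0, 0, 0]]
  jaw: 0

```text
clock: 70.7
tool_pos: [0.5731, 0.0769, 0.0213]
orientation: [-180.0, -0.0, -7.0]
force: [-1.4, 0.7, 6.4]
opening: 0.0352
gripper_force: 30.0
```

Call:
send_rows:
  increments:
    - [[0, 0, 0.05, 0], [0, 0, 0.15, 0], [0, 0, 0.3, 0], [0, 0, 0.44, 0], [0, -0.1, 0.44, 0.05], [0, -0.3, 0.44, 0.1], [0, -0.5, 0.44, 0.15], [0, -0.7, 0.44, 0.205], [0, -0.95, 0.44, 0.205]]

```text
clock: 71.82
tool_pos: [0.5727, -0.1142, 0.1093]
orientation: [-180.0, -0.0, 10.8]
force: [0.9, 1.2, 0.1]
opening: 0.0353
gripper_force: 30.0
```

Call:
send_rows:
  increments:
    - [[0, -0.25, 0, 0], [0.05, -0.5, 0, 0], [0.15, -0.75, 0, 0], [0.25, -0.95, 0, 0], [0.266, -1.0, 0, 0], [0.266, -1.0, -0.1, 0], [0.266, -1.0, -0.25, 0], [0.266, -1.0, -0.38, 0], [0.266, -1.0, -0.44, 0], [0.266, -1.0, -0.47, 0], [0.266, -1.0, -0.47, 0]]

```text
clock: 73.2
tool_pos: [0.6264, -0.3132, 0.0155]
orientation: [180.0, -0.0, 10.7]
force: [-0.1, -0.7, -1.1]
opening: 0.0356
gripper_force: 30.0
```

Call:
send_rows:
  increments:
    - [[0, 0, 0, 0], [0, 0, 0, 0], [0, 0, 0, 0], [0, 0, 0.2, 0], [0, 0, 0.5, 0], [-0.2, 0.1, 0.75, 0], [-0.4, 0.3, 0.75, 0], [-0.4, 0.3, 0.75, 0], [-0.4, 0.3, 0.75, 0]]
  jaw: 0.55

```text
clock: 74.32
tool_pos: [0.5464, -0.2533, 0.1656]
orientation: [180.0, -0.1, 10.7]
force: [0.0, -0.4, -0.2]
opening: 0.0485
gripper_force: 0.0
```

Run:
```python
from mk import *
state(); C={n:cam(n) for n in('scene','side')}
for n in C:
    print(n); img=ctrl.snapshot(n); cv2.imwrite(f'pics/t_{n}.png',img[:,:,::-1]); hsv=cv2.cvtColor(img,cv2.COLOR_RGB2HSV)
    for d in ctrl.trace('marker0',n):
        m=d['mask']; px=hsv[m]; px=px[px[:,1]>90]
        p=unproj(C[n],np.argwhere(m).mean(0)[::-1],.015)[0]
        if p[1]>-.2 or m.sum()>1500: continue
        r,s=fit([(C[n],m)],[box(.05,.036,.005,.025)],(p[0],p[1],[0,.18,.4])); w=r[:2]-[.5675,-.3297]; a=.1845
        print(int(np.median(px[:,0])) if len(px) else -1,r.round(4),'tray mm',np.round(1000*np.array([w@[np.cos(a),np.sin(a)],w@[-np.sin(a),np.cos(a)]]),1),'IoU',round(s,3))
```

```text
t 74.33 tcp [ 0.5464 -0.2533  0.1656] rpy [ 1.7996e+02 -8.0000e-02  1.0680e+01] F [ 0.  -0.4 -0.2] open 0.0485 g 0.0
scene
23 [ 0.5666 -0.3304  0.1594] tray mm [-1.  -0.6] IoU 0.905
69 [ 0.5081 -0.3424  0.3061] tray mm [-60.7  -1.6] IoU 0.793
108 [ 0.6253 -0.3125  0.3368] tray mm [59.9  6.3] IoU 0.83
side
108 [ 0.627  -0.3126  0.2059] tray mm [61.7  5.9] IoU 0.941
67 [ 0.5083 -0.3411  0.191 ] tray mm [-60.3  -0.4] IoU 0.895
22 [ 0.567  -0.3304  0.1902] tray mm [-0.6 -0.6] IoU 0.92
```

All three lie in the tray (about −60, 0 and +60 mm along it). Now I fetch the cover.

Call:
send_rows:
  increments:
    - [[0, 0.2, 0.1, -0.02], [0, 0.4, 0.2, -0.04], [0, 0.6, 0.3, -0.06], [0, 0.8, 0.3, -0.074], [0, 1.0, 0.3, -0.074]]
  jaw: 1

```text
clock: 75.15
tool_pos: [0.5465, -0.0522, 0.2246]
orientation: [180.0, 0.0, 4.2]
force: [0.6, -0.1, 1.1]
opening: 0.0868
gripper_force: 0.0
```

Call:
send_rows:
  increments:
    - [[0, 0.2, 0, 0], [0, 0.4, 0, 0], [0, 0.6, 0, 0], [0, 0.8, 0, 0], [0, 1.0, 0, 0]]

```text
clock: 75.78
tool_pos: [0.5464, 0.148, 0.2242]
orientation: [180.0, 0.0, 4.3]
force: [0.1, -0.9, 0.0]
opening: 0.0875
gripper_force: 0.0
```

Call:
send_rows:
  increments:
    - [[0.05, 0.2, 0, 0], [0.1, 0.4, 0, 0], [0.15, 0.6, 0, 0], [0.2, 0.8, 0, 0], [0.258, 0.98, 0, 0], [0.258, 0.98, 0, 0], [0.258, 0.98, 0, 0]]

```text
clock: 76.65
tool_pos: [0.5977, 0.3424, 0.2236]
orientation: [179.9, 0.1, 4.3]
force: [1.0, -1.6, 0.1]
opening: 0.0873
gripper_force: 0.0
```

Run:
```python
from mk import *
o=state(); c=cam('wrist'); ctrl.snapshot('wrist')
for d in ctrl.trace('cover','wrist')[:2]: print(d['conf'],d['bbox'],fit([(c,d['mask'])],[box(.086,.174,.003,.037),box(.016,.07,.037,.063)],(.599,.344,.07)))
```

```text
t 76.65 tcp [0.5977 0.3424 0.2236] rpy [1.7993e+02 8.0000e-02 4.2700e+00] F [ 1.  -1.6  0.1] open 0.0873 g 0.0
0.59 [226.5, 165.2, 414.3, 255.2] (array([0.59812883, 0.34279896, 0.07761442]), np.float64(0.9873545887765097))
```

Call:
send_rows:
  increments:
    - [[0, 0, -0.25, 0], [0, 0, -0.5, 0], [0, 0, -0.68, 0], [0, 0, -0.8, 0], [0, 0, -0.88, 0], [0, 0, -0.92, 0], [0, 0, -0.92, 0]]

```text
clock: 77.62
tool_pos: [0.5977, 0.3426, 0.041]
orientation: [-180.0, -0.0, 4.3]
force: [0.1, -0.3, 0.7]
opening: 0.0879
gripper_force: 0.0
```

Call:
send_rows:
  increments:
    - [[0, 0, 0, 0], [0, 0, 0, 0], [0, 0, 0, 0], [0, 0, 0, 0], [0, 0, 0, 0]]
  jaw: 0

```text
clock: 78.25
tool_pos: [0.5979, 0.3431, 0.0416]
orientation: [-180.0, -0.1, 4.3]
force: [-1.4, -0.6, 5.7]
opening: 0.0696
gripper_force: 30.0
```

Call:
send_rows:
  increments:
    - [[0, 0, 0.05, 0], [0, 0, 0.15, 0], [0, 0, 0.35, 0], [0, 0, 0.55, 0], [0, -0.15, 0.55, -0.03], [0, -0.35, 0.55, -0.07], [-0.02, -0.55, 0.55, -0.1], [-0.04, -0.75, 0.55, -0.134], [-0.06, -0.95, 0.55, -0.134]]

```text
clock: 79.38
tool_pos: [0.5841, 0.1502, 0.1496]
orientation: [179.9, 0.1, -7.4]
force: [0.9, 0.5, -3.7]
opening: 0.0699
gripper_force: 30.0
```

Call:
send_rows:
  increments:
    - [[-0.03, -0.2, 0, 0], [-0.06, -0.4, 0, 0], [-0.104, -0.58, 0, 0], [-0.104, -0.6185, 0, 0], [-0.104, -0.6185, -0.15, 0], [-0.104, -0.6185, -0.28, 0], [-0.104, -0.6185, -0.34, 0], [-0.104, -0.6185, -0.38, 0], [-0.104, -0.6185, -0.42, 0], [-0.104, -0.6185, -0.42, 0]]

```text
clock: 80.62
tool_pos: [0.5646, 0.0291, 0.0666]
orientation: [180.0, 0.0, -7.2]
force: [0.1, 0.3, -2.8]
opening: 0.0696
gripper_force: 30.0
```

Call:
send_rows:
  increments:
    - [[0, 0, -0.02, 0], [0, 0, -0.04, 0], [0, 0, -0.06, 0], [0, 0, -0.075, 0], [0, 0, -0.0825, 0], [0, 0, -0.0825, 0]]

```text
clock: 81.38
tool_pos: [0.5648, 0.029, 0.0506]
orientation: [180.0, -0.0, -7.2]
force: [-1.8, -1.6, 0.8]
opening: 0.0698
gripper_force: 30.0
```

It came down with no resistance. I release, rise and check.

Call:
send_rows:
  increments:
    - [[0, 0, 0, 0], [0, 0, 0, 0], [0, 0, 0, 0], [0, 0, 0, 0], [0, 0, 0.15, 0], [0, 0, 0.4, 0], [-0.1, 0, 0.7, 0], [-0.1, 0.3, 0.85, 0], [-0.1, 0.6, 0.85, 0], [-0.1, 0.9, 0.85, 0], [-0.1, 0.9, 0.85, 0], [-0.1, 0.9, 0.85, 0]]
  jaw: 1

```text
clock: 82.88
tool_pos: [0.5444, 0.2092, 0.2199]
orientation: [180.0, 0.0, -7.2]
force: [-0.9, 0.3, -0.8]
opening: 0.0876
gripper_force: 0.0
```

Run:
```python
from mk import *
o=state(); CJ=[box(.086,.174,.012,.046),box(.016,.07,.046,.072)]
a=ctrl.snapshot('scene')
for n in('scene','side'):
    b=ctrl.snapshot(n); c=cam(n)
    for d in ctrl.trace('cover',n)[:2]: print(n,d['conf'],fit([(c,d['mask'])],CJ,(.565,.029,-.12)))
v=np.hstack([cv2.resize(a[170:360,140:400],(400,360)),cv2.resize(b[150:480,260:510],(400,360))]); cv2.imwrite('pics/fin.png',v[:,:,::-1])
```

```text
t 82.88 tcp [0.5444 0.2092 0.2199] rpy [ 1.7997e+02  3.0000e-02 -7.1800e+00] F [-0.9  0.3 -0.8] open 0.0876 g 0.0
scene 0.57 (array([ 0.56313544,  0.03065436, -0.12831338]), np.float64(0.9544951993017167))
side 0.69 (array([ 0.56594754,  0.02948614, -0.12403123]), np.float64(0.9734364856091755))
side 0.47 (array([ 0.565,  0.029, -0.12 ]), np.float64(0.0))
```

View pics/fin.png

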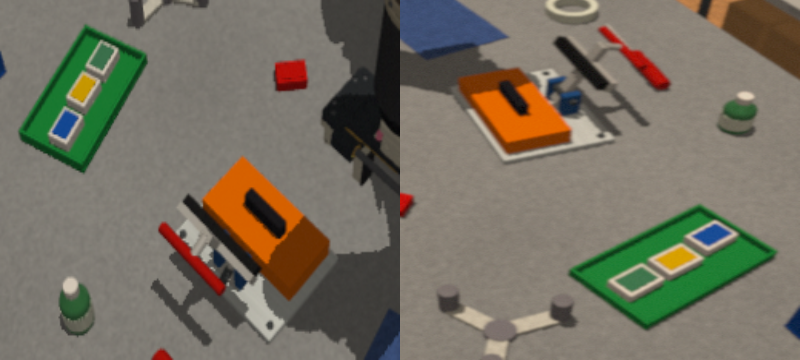

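The three markers lie flat and face up in the tray, the cover is square on the jig, and the clamp is back. I hand it in.

```bash
python3 -c "
from plant import ctrl
print(ctrl.close_job())"
```

```text
the job is handed in; nothing more can be done
None
```

I handed in the job at about 83 s: all three markers marked and lying face up in the tray, cover back on the jig, clamp back and pedal released; the hand-in returned no verdict.

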